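# Compression nut on the nitrogen purge block: finger-tight plus a quarter turn

## Robot

A 6-joint arm with a two-finger parallel gripper is mounted at the origin on the work surface. World frame = base frame: x ahead of the robot, y to its left, z up, the work surface at z = 0. Lengths are in m, angles in rad, forces in N, time in s.
With the tool pointing down it reaches from about 0.225 to 0.725 m from the base axis. Payload 3.1 kg.
Tool frame: the origin (TCP) lies at the very end of the fingers, on their centre line; the grasp point (between the pads) lies 19 mm behind it; z points along the fingers, y is the line along which they close (so a half turn about z gives the same grasp; the last joint's range is limited). The gripper opens to 85 mm and grips with 20 to 120 N. Pads are 22 mm wide; open, the fingers measure 114 mm over their backs; the gripper's body (76 mm by 85 mm) begins 54 mm behind the grasp point. The pads swing forward as they close: fully open they stand 13 mm farther back than shut.
Start: joints at [1.051, 0.048, 0.099, 1.622, 0, 1.443], TCP at [0.2, 0.485, 0.231] pointing down, gripper open.
Joint ranges: [-2.91, 2.91], [-0.99, 1.94], [-1.21, 1.42], [-2.12, 2.29], [-1.49, 1.47], [-3.14, 3.14]. Speed limits (rad/s): [2.79, 2.79, 3.14, 3.14, 3.14, 3.14].

## Interface

Orientations are given as a unit quaternion [x, y, z, w].
In Python, from rig import monitor, optics, ctrl gives the robot as it stands.
- The arm moves only by the tool arm_command, never from a script. Its argument "moves" is a list of rows, each a list of 7 numbers: the shift along the tool's x, y, z in cm, then the turn, a rotation vector about the tool's x, y, z in rad, then the finger opening in cm, from 0 to 8.54. In form: [[x, y, z, rx, ry, rz, fingers], ...]. A call has 1 to 12 rows; each row is the pose to reach, as a shift and turn from the pose commanded when the call began, along the tool's axes at that moment; what a row does not reach only later rows make up. A row lasts 1/12 s, in which the tool goes at most 41.7 mm and 7.16 degrees, less where a joint would pass 70% of its speed; a pose out of reach is approached as far as the arm can. A call with a gripper value outside its range is refused whole. The fingers move at their own pace and stop on an object; "squeeze" is the grip in N (left out, the last holds). Time passes only in rows, so rows that repeat a pose let the fingers close. It gives the time, the measured TCP pose, the force, the opening and the grip force at its end, in the units of the state.
- monitor.get_state(): the state, without advancing time (a new reading comes with each control period).
- optics.capture(name): name is "side" or "top"; returns the picture (384x512x3 uint8, red, green, blue); there is no depth.
- optics.camera_info(name): a dict with "fx", "fy", "cx", "cy" (pixels), "k1" (the pictures are not rectified: a ray, as slopes to the right and down, at radius r is drawn at 1 + k1 r^2 times it, then the intrinsics apply), "xyz" and "attitude" of the camera in the world. Camera axes: x right, y down, z forward; pixel columns grow to the right and rows downward; lengths in m; the calibration is good to about 2 mm. A picture is of the moment at which its call begins. camera_info takes no time and is no camera call.
- ctrl.hand_in(): hands the job in; it is judged then, once.
Trained networks look in the newest picture that a camera, given by its name, has taken for a name from the list of things; names that differ only in an ending like _2 or _b are one class to them, and where a whole thing is asked for, a point or a joint stands for the part that bears it (a point fixed in the world has none). Each returns a list of dicts, best first, with "p" (0 to 1); they miss things now and then, are a little off and sometimes report something else, mostly with a low value. They report only what shows in the picture. A call takes as long as a camera call. They do not tell look-alikes from the thing itself.
- optics.cut_out(camera, thing): "region" (384x512 bool, what is visible of it) and "box" ([left, top, right, bottom] in pixels, round what is visible of it).
- optics.pinpoint(camera, thing): "at" ([column, row] in pixels: a listed point, or the origin of a listed thing).
The state is a dict: "t": time; "joints": joint angles; "qvel": joint speeds; "joint_efforts": joint torques, N m; "ee_pos": TCP position; "tool_rot": TCP orientation; "contact_force": force on the tool from outside, world axes, zero at the start; "wrist_torque": the same for the moment, N m; "finger_gap": finger opening in m; "grasp_force": force on a finger pad.
Only numpy, scipy, OpenCV 4.12 (cv2) and the standard library are available. Lean on these libraries where they do the work, as an engineer would, in place of code of your own. Each camera call takes 0.05 s, during which the arm holds its last target. There are 200 camera calls.

## Task

Turn the hexagon compression nut on the aluminium purge block clockwise with the fingers until it is finger-tight and stops hard, its washer's pointer then standing at the first raised mark. Then take the ring spanner from its wooden rest, seat it fully down over the nut without forcing it, and give one quarter turn more with it, so that the pointer stands at the second mark and not beyond. Let go of the spanner (it may stay on the nut), do not push the pointer itself, and leave the other pieces on the bench where they are.

Things in the scene. Friction and masses are not known exactly. Their poses are not given: they have to be found in the camera images.
- block: aluminium purge block 100 x 100 x 30 mm fixed to the bench, with two small dark raised marks on its top. Origin: centre of its underside, on the nut's upright axis. Its +y axis points to the first mark, its +x axis to the second mark, a quarter turn clockwise from above
- nut: steel compression nut, upright axis in the middle of the block: flange 39 mm across, 40 to 44 mm above the bench; hexagon 24 mm across flats, 44 to 58 mm; cone up to 62 mm; copper tube stub 10 mm across up to 74 mm. Origin: on the axis at bench height, z up; +x is square to a flat (flats every 60 degrees). Stays at its height; tightens clockwise seen from above
- pointer_tip (a point): tip of the flat brass pointer, 34 mm from the nut's axis, 34 mm above the bench. It starts 0.18 to 0.30 rad before the first mark
- first_mark (a point): where the pointer tip stands when finger-tight: 34 mm from the nut's axis, just inside the first raised mark (12 x 5 mm, top 36 mm above the bench)
- second_mark (a point): where the pointer tip must stand at the end, just inside the second raised mark: a quarter turn clockwise (from above) from the first
- spanner: loose steel ring spanner, 0.13 to 0.25 kg. Origin: centre of the ring's underside; z up. Ring 14 mm high, 40 mm across, through hexagon hole 26 mm across flats (2 mm play on the nut, about 8 degrees of free turn each way), +x square to a flat. Handle 14 mm wide, 10 mm high, level with the ring's underside, along -x to 185 mm. Fully seated, the underside rests on the nut's flange, 44 mm above the bench
- spanner_grip (a point): point on the handle's mid-height, 85 mm from the ring's centre along -x, near the balance point, good to grip across the handle
- rest: fixed wooden rest, 200 x 60 mm, 4 mm base with two battens across it, 22 mm high, that carry the spanner: one under the ring, one under the tail (at -75 mm along its x). Origin: centre of its underside; x along the spanner's
- eyepiece: bystander: chrome eyepiece tube standing upright, 40 mm across, 42 mm high, origin at the centre of its foot
- cover_plate: bystander: green enamel cover plate lying flat, 60 x 90 x 5 mm, origin at the centre of its underside
- prism_holder: bystander: clear acrylic prism holder, 60 x 50 x 30 mm, origin at the centre of its underside
- nut_top (a point): on the axis, 62 mm above the bench. How the nut turns: first freely (0.04 N m), for 0.7 to 1.9 rad (how far cannot be seen), until it bears on the washer; then washer and pointer go with it at about 0.16 N m to the first mark; there it is finger-tight and stops hard: going on takes a steady 0.8 N m. Turned back, it comes free and the washer stays
- washer: brass washer under the nut with the pointer, 36 mm across, 30 to 34 mm above the bench. Origin: on the nut's axis at bench height; its +y axis points along the pointer. It must be moved by the nut only, not pushed by the fingers
There are look-alikes about, which are no part of the job. Of the things that look like the spanner, the largest one is meant.

How it is judged:
By the outcome, as a careful person would: the job done as asked, in the order asked, and still so for the second after the job is handed in, with the robot touching nothing.
It also fails if it takes over 72 s, if anything falls off the work surface, if the arm or the gripper's body presses on something with over 40 N, if the wrist force passes 120 N, or if a joint passes its speed limit or range.

## Working session

There is one attempt and no reset: what is moved stays moved. The work goes in short steps, Python scripts to look and compute and a tool call to move; the robot and the scene stay as the last step left them, time stands still between calls to the robot, and variables do not carry over. Pictures are saved under pics/ and viewed, at most 10 in all, crops included, and the job is handed in when it is done.

Besides the shell and the picture viewer there is one more tool, called after "Emit:" by a JSON object that holds its "fn" and its "kwargs", one argument or row to a line. arm_command: Moves the arm, as the interface text tells. Its arguments: {"type":"object","properties":{"moves":{"type":"array","items":{"type":"array","items":{"type":"number"}}},"squeeze":{"type":"number"}},"required":["moves"]}

```bash
mkdir -p pics; ls; cat > h.py <<'E'
import numpy as np, cv2
from scipy.spatial.transform import Rotation as R
from rig import monitor, optics, ctrl
def ray(cam,px):
    c=optics.camera_info(cam)
    d=np.array([(px[0]-c['cx'])/c['fx'],(px[1]-c['cy'])/c['fy']]);u=d.copy()
    for _ in range(20): u=d/(1+c['k1']*(u@u))
    return np.array(c['xyz']),rot(c['attitude']).apply([u[0],u[1],1])
def rot(a):
    a=np.array(a); return R.from_matrix(a) if a.shape==(3,3) else R.from_quat(a)
def at(cam,px,z):
    o,d=ray(cam,px); return o+d*(z-o[2])/d[2]
def proj(cam,P):
    c=optics.camera_info(cam); p=rot(c['attitude']).inv().apply(np.array(P)-c['xyz'])
    u=p[:2]/p[2]; u=u*(1+c['k1']*(u@u)); return np.array([u[0]*c['fx']+c['cx'],u[1]*c['fy']+c['cy']])
def save(img,n): cv2.imwrite('pics/'+n,img[...,::-1])
E
python3 - <<'E'
from h import *
for c in('top','side'):
    print(optics.camera_info(c)); 
a=[optics.capture(c) for c in('top','side')]
save(np.hstack(a)if 0 else cv2.resize(a[0],(768,576)),'top1.png');save(cv2.resize(a[1],(768,576)),'side1.png')
for c in('top','side'):
    for n,z in dict(block=0,nut=0,nut_top=.062,pointer_tip=.034,first_mark=.034,second_mark=.034,spanner=.022,spanner_grip=.027,rest=0,eyepiece=0,cover_plate=0,prism_holder=0).items():
        for r in optics.pinpoint(c,n)[:4]: print(c,n,round(r['p'],2),np.round(r['at'],1),at(c,r['at'],z).round(4))
print(monitor.get_state())
E
```

```text
pics
{'fx': 350.81896694665886, 'fy': 350.81896694665886, 'cx': 258.340183812094, 'cy': 185.33804926309216, 'k1': 0.009491145586615981, 'xyz': array([ 0.41123557, -0.02739505,  0.91803924]), 'attitude': array([-0.68111983,  0.72401283, -0.08044693,  0.07354927])}
{'fx': 424.52103442667124, 'fy': 424.52103442667124, 'cx': 256.20323545501486, 'cy': 198.72617315926112, 'k1': -0.14825138385579684, 'xyz': array([ 0.49485567, -0.79543565,  0.54795896]), 'attitude': array([ 0.86887231, -0.06212983,  0.02378647, -0.49054561])}
top block 0.83 [198.9 219.9] [0.5313 0.1185 0.    ]
top nut 0.62 [198.7 222.9] [0.5234 0.1192 0.    ]
top nut 0.46 [230.1 162.1] [0.6837 0.03   0.    ]
top nut_top 0.69 [196.3 216. ] [0.5331 0.1147 0.062 ]
top pointer_tip 0.71 [180.6 228. ] [0.5093 0.1594 0.034 ]
top pointer_tip 0.28 [251.8 271.2] [ 0.3931 -0.013   0.034 ]
top first_mark 0.83 [180.8 223.7] [0.52   0.1587 0.034 ]
top second_mark 0.79 [191.9 206.2] [0.5629 0.13   0.034 ]
top spanner 0.9 [278.1 195. ] [ 0.5808 -0.0921  0.022 ]
top spanner 0.71 [196.  221.5] [0.5248 0.1225 0.022 ]
top spanner 0.53 [302.1 1
[... 1684 characters left out ...]
[ 1.05117927e+00,  4.79953734e-02,  9.91719649e-02,  1.62197998e+00,
       -1.12928722e-05,  1.44300412e+00]), 'qvel': array([ 1.42459706e-03,  4.59226327e-04, -6.83586488e-04, -3.71714838e-04,
       -9.63331336e-05,  7.55259148e-04]), 'joint_efforts': array([ 5.43608658e-04, -3.38640618e+01,  3.20156443e+01,  1.25657378e-03,
       -1.81083678e-04, -1.24014906e-05]), 'ee_pos': array([0.20049096, 0.48519898, 0.23129989]), 'tool_rot': array([ 1.94661590e-01,  9.80870463e-01, -5.14115550e-06,  4.23086871e-06]), 'contact_force': array([-0.34250547, -0.45018489, -0.29294603]), 'wrist_torque': array([-0.02107127, -0.01369543,  0.00313129]), 'grasp_force': 0.0, 'finger_gap': 0.08530765045080557}
```

View pics/top1.png

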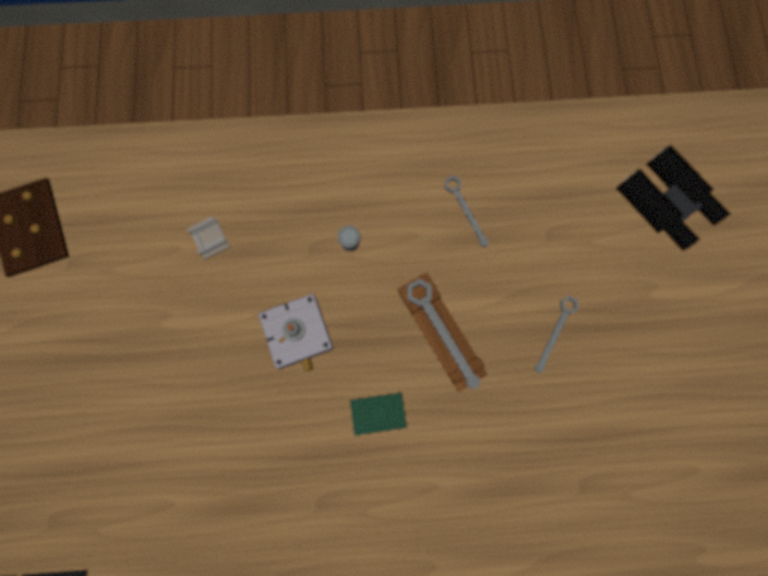

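View pics/side1.png

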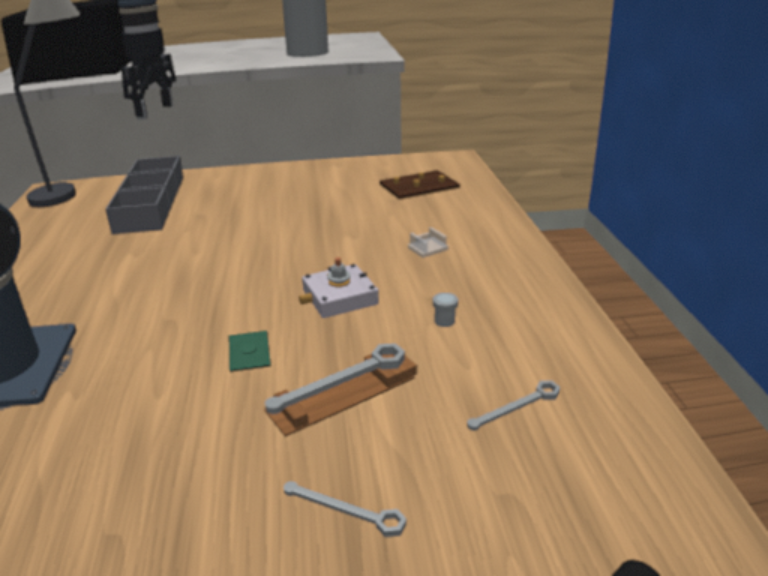

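```bash
python3 - <<'E'
from h import *
# top-camera heading check + crop composite
t=optics.capture('top');s=optics.capture('side')
o=np.hstack([cv2.resize(t[180:260,150:250],(400,320),interpolation=3),cv2.resize(s[150:220,180:280],(400,320),interpolation=3)])
o2=np.hstack([cv2.resize(t[170:280,240:380],(400,270),interpolation=3),cv2.resize(s[220:370,150:350],(400,270),interpolation=3)])
save(np.vstack([o,o2]),'crop1.png')
E
```

```text
(no output)
```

View pics/crop1.png

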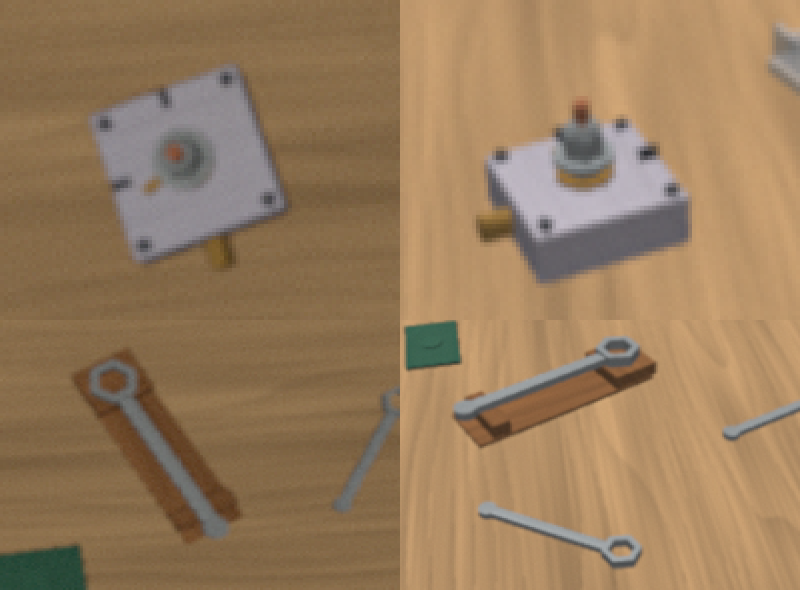

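Crop: the block is at top px (198,220), with marks at about (180,226) and (191,204). Spanner candidates in the top picture are the one on the wooden rest (279,195), a small loose one (302,122) and a small loose one (380,203). I choose the one on the rest, as it is the largest and lies on the rest.

```bash
python3 - <<'E'
from h import *
def tri(n,i=0,j=0):
    P=[]
    A=np.zeros((3,3));b=np.zeros(3)
    for c in('top','side'):
        o,d=ray(c,n[c]);d=d/np.linalg.norm(d);M=np.eye(3)-np.outer(d,d);A+=M;b+=M@o
    return np.linalg.solve(A,b)
for n in('nut_top','first_mark','second_mark','block','nut','pointer_tip'):
    acc=[]
    for k in range(2):
        q={}
        for c in('top','side'):
            optics.capture(c);r=optics.pinpoint(c,n)
            if r:q[c]=r[0]['at']
        if len(q)==2: acc.append(tri(q))
    print(n,np.round(acc,4).tolist())
sc=np.array([[104,124],[227,78],[268,199],[144,245]])/4+[150,180]
W=np.array([at('top',p,.031)for p in sc]);print('screws',W.round(4).tolist(),W.mean(0).round(4))
for p in([120,183],[165,97]):print('mark',at('top',np.array(p)/4+[150,180],.036).round(4))
ss=np.array([[501,156],[622,125],[672,189],[545,224]])-[400,0];ss=ss*[100/400,70/320]+[180,150]
W=np.array([at('side',p,.031)for p in ss]);print('side screws',W.round(4).tolist(),W.mean(0).round(4))
# spanner axis
for c in('top','side'):
    q=[r for r in optics.cut_out(c,'spanner')]
    for r in q[:4]:
        m=r['region'];ys,xs=np.nonzero(m)
        pts=np.array([at(c,(x,y),.03)[:2] for x,y in zip(xs,ys)]) 
        mu=pts.mean(0);u,s,v=np.linalg.svd(pts-mu);t=(pts-mu)@v[0]
        print(c,r['p'],r['box'],mu.round(4),v[0].round(3),np.degrees(np.arctan2(*v[0][::-1])).round(1),t.min(),t.max())
E
```

```text
nut_top [[0.5311, 0.1202, 0.0552], [0.5298, 0.1253, 0.0492]]
first_mark [[0.5193, 0.1546, 0.0393], [0.5206, 0.1613, 0.0267]]
second_mark [[0.5645, 0.1308, 0.026], [0.5644, 0.1291, 0.0248]]
block [[0.5299, 0.1146, 0.0049], [0.5305, 0.1153, 0.0044]]
nut [[0.5291, 0.1718, -0.0355], [0.5252, 0.1228, -0.0048]]
pointer_tip [[0.5069, 0.1509, 0.0247], [0.5052, 0.1515, 0.0281]]
screws [[0.5535, 0.1711, 0.031], [0.5785, 0.0922, 0.031], [0.4996, 0.0687, 0.031], [0.4757, 0.147, 0.031]] [0.5268 0.1197 0.031 ]
mark [0.5148 0.1604 0.036 ]
mark [0.5677 0.1312 0.036 ]
side screws [[0.4799, 0.1442, 0.031], [0.5584, 0.1671, 0.031], [0.5819, 0.0905, 0.031], [0.5037, 0.0672, 0.031]] [0.531  0.1172 0.031 ]
top 0.74 [297.2, 117.3, 327.2, 165.0] [ 0.721  -0.1898] [-0.921 -0.391] -157.0 -0.07030610089656793 0.0709094176097305
top 0.65 [354.5, 201.7, 387.8, 250.0] [ 0.4874 -0.314 ] [-0.85   0.527] 148.2 -0.07232966033665218 0.06165629650906297
top 0.57 [271.3, 186.2, 320.2, 260.9] [ 0.5117 -0.1287] [-0.897 -0.442] -153.8 -0.09791286942351944 0.10781698908398815
top 0.19 [173.8, 197.9, 220.2, 249.6] [0.5236 0.1186] [-0.935 -0.354] -159.3 -0.05569173411830068 0.06925197629484565
side 0.89 [187.2, 320.1, 270.2, 359.8] [ 0.5069 -0.3551] [ 0.852 -0.523] -31.6 -0.08003381833864064 0.05964297764887587
side 0.84 [310.9, 250.7, 373.6, 283.3] [ 0.7336 -0.2189] [-0.918 -0.396] -156.7 -0.0628705866765894 0.0821291250856292
side 0.79 [176.5, 228.5, 273.7, 279.3] [ 0.5171 -0.1316] [-0.885 -0.466] -152.2 -0.1006490460272541 0.11181203948931942
side 0.67 [214.1, 171.8, 236.6, 191.8] [0.5317 0.1471] [-0.031 -1.   ] -91.8 -0.06251670824581715 0.04076595939449403
```

```bash
cat >> h.py <<'E'
def plan(p,yaw_deg=None):
    s=monitor.get_state();Rt=R.from_quat(s['tool_rot'])
    d=Rt.inv().apply(np.array(p)-s['ee_pos'])*100
    x=Rt.apply([1,0,0]);y0=np.degrees(np.arctan2(x[1],x[0]))
    if yaw_deg is None: yaw_deg=y0
    # target: pointing straight down
    T=R.from_euler('z',yaw_deg,degrees=True)*R.from_euler('x',np.pi)
    print('shift cm',d.round(2),'rotvec',(Rt.inv()*T).as_rotvec().round(3),'yaw now',y0.round(2),'q6',s['joints'][5].round(2),'t',round(s['t'],2),'pos',s['ee_pos'].round(4))
def st():
    s=monitor.get_state();x=R.from_quat(s['tool_rot']).apply([1,0,0])
    print({k:np.round(s[k],4).tolist() for k in('t','ee_pos','contact_force','wrist_torque','finger_gap','grasp_force','joints')},'yaw',np.degrees(np.arctan2(x[1],x[0])).round(2))
E
python3 -c "
from h import *
plan([.529,.119,.13],238.5)"
```

```text
shift cm [-44.34 -21.3   10.13] rotvec [ 0.     0.    -1.413] yaw now 157.55 q6 1.44 t 3.9 pos [0.2005 0.4852 0.2313]
```

Emit:
{"fn": "arm_command", "kwargs": {
  "moves": [
    [-44.3,-21.3,8,0,0,-1.41,5],
    [-44.3,-21.3,8,0,0,-1.41,5],
    [-44.3,-21.3,8,0,0,-1.41,5],
    [-44.3,-21.3,8,0,0,-1.41,5],
    [-44.3,-21.3,8,0,0,-1.41,5],
    [-44.3,-21.3,8,0,0,-1.41,5],
    [-44.3,-21.3,8,0,0,-1.41,5],
    [-44.3,-21.3,8,0,0,-1.41,5],
    [-44.3,-21.3,8,0,0,-1.41,5],
    [-44.3,-21.3,8,0,0,-1.41,5],
    [-44.3,-21.3,8,0,0,-1.41,5],
    [-44.3,-21.3,8,0,0,-1.41,5]
  ],
  "squeeze": 25
}}

```text
t: 4.9
ee_pos: [0.4943, 0.158, 0.16]
tool_rot: [-0.455, 0.89, 0.0, 0.0]
contact_force: [0.3, 0.1, 0.0]
finger_gap: 0.0503
grasp_force: 0.0
```

Emit:
{"fn": "arm_command", "kwargs": {
  "moves": [
    [0,0,0,0,0,0,5],
    [0,0,0,0,0,0,5],
    [0,0,0,0,0,0,5],
    [0,0,0,0,0,0,5]
  ]
}}

```text
t: 5.23
ee_pos: [0.4927, 0.1603, 0.1604]
tool_rot: [-0.453, 0.892, 0.0, 0.0]
contact_force: [0.0, 0.7, -0.2]
finger_gap: 0.05
grasp_force: 0.0
```

```bash
python3 -c "
from h import *
plan([.529,.119,.08],238.5);st()
t=optics.capture('top');s=optics.capture('side')
save(np.hstack([cv2.resize(t[170:270,150:250],(400,400),interpolation=3),cv2.resize(s[110:210,170:270],(400,400),interpolation=3)]),'c2.png')
print(proj('top',[.529,.119,.15]),proj('side',[.529,.119,.15]))"
```

```text
shift cm [ 1.2  -5.37  8.04] rotvec [ 0.     0.    -0.081] yaw now -126.15 q6 -0.76 t 5.23 pos [0.4927 0.1603 0.1604]
{'t': 5.2333, 'ee_pos': [0.4927, 0.1603, 0.1604], 'contact_force': [0.009, 0.7424, -0.2088], 'wrist_torque': [0.0336, 0.0244, -0.0337], 'finger_gap': 0.05, 'grasp_force': 0.0, 'joints': [0.1848, 0.0255, -0.0647, 1.4805, 0.0005, -0.7551]} yaw -126.15
[187.62659393 212.73672011] [222.56840179 143.06886008]
```

View pics/c2.png

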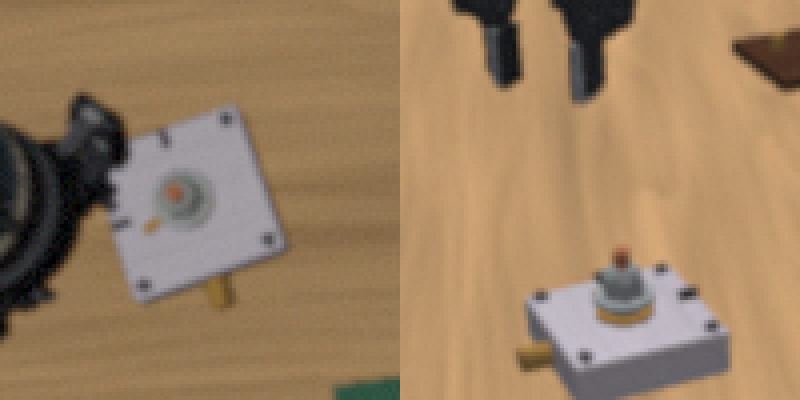

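Emit:
{"fn": "arm_command", "kwargs": {
  "moves": [
    [1.2,-5.4,4,0,0,-0.08,5],
    [1.2,-5.4,4,0,0,-0.08,5],
    [1.2,-5.4,6,0,0,-0.08,5],
    [1.2,-5.4,7,0,0,-0.08,5],
    [1.2,-5.4,7,0,0,-0.08,5],
    [1.2,-5.4,7,0,0,-0.08,5]
  ]
}}

```text
t: 5.83
ee_pos: [0.5287, 0.1188, 0.0898]
tool_rot: [-0.489, 0.873, 0.0, -0.001]
contact_force: [-0.3, -0.5, -0.7]
finger_gap: 0.0501
grasp_force: 0.0
```

```bash
python3 -c "
from h import *
print(at('side',[205.9-.4,133-.4],.163))
plan([.529,.119,.08],238.5);st()
t=optics.capture('top');s=optics.capture('side')
save(np.hstack([cv2.resize(t[180:260,150:250],(400,320),interpolation=3),cv2.resize(s[130:210,170:270],(400,320),interpolation=3)]),'c3.png')
print(proj('top',[.529,.119,.091]),proj('side',[.529,.119,.091]))"
```

```text
[0.49130291 0.15914623 0.163     ]
shift cm [-0.03 -0.02  0.98] rotvec [ 0.001 -0.001 -0.   ] yaw now -121.51 q6 -0.92 t 5.83 pos [0.5287 0.1188 0.0898]
{'t': 5.8333, 'ee_pos': [0.5287, 0.1188, 0.0898], 'contact_force': [-0.3294, -0.5411, -0.7154], 'wrist_torque': [-0.0005, -0.0013, 0.0107], 'finger_gap': 0.0501, 'grasp_force': 0.0, 'joints': [0.0971, 0.1092, -0.1175, 1.3456, 0.0002, -0.9237]} yaw -121.51
[192.45646769 216.23833382] [224.0038509  165.67945334]
```

View pics/c3.png

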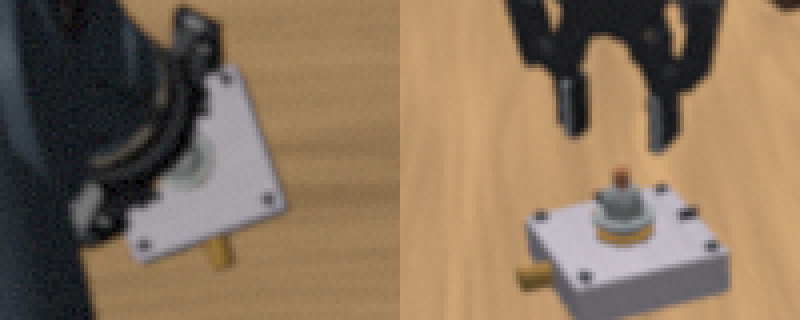

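```bash
python3 -c "
from h import *
print(at('side',[225.1,172.6],.074),at('top',[150+176/4-.4,170+192/4-.4],.074))
print(at('side',[223.5,165.1],.093))"
```

```text
[0.53043316 0.11538421 0.074     ] [0.52794945 0.11932603 0.074     ]
[0.52785843 0.11830011 0.093     ]
```

Emit:
{"fn": "arm_command", "kwargs": {
  "moves": [
    [0,-0.1,2,0,0,0,5],
    [0,-0.1,4.25,0,0,0,5],
    [0,-0.1,4.25,0,0,0,5],
    [0,-0.1,4.25,0,0,0,2],
    [0,-0.1,4.25,0,0,0,2],
    [0,-0.1,4.25,0,0,0,2],
    [0,-0.1,4.25,0,0,0,2],
    [0,-0.1,4.25,0,0,0,2],
    [0,-0.1,4.25,0,0,0,2],
    [0,-0.1,4.25,0,0,0,2]
  ],
  "squeeze": 25
}}

```text
t: 6.77
ee_pos: [0.5295, 0.1187, 0.0495]
tool_rot: [-0.488, 0.873, 0.002, -0.0]
contact_force: [-5.2, 2.4, 2.5]
finger_gap: 0.0253
grasp_force: 24.4
```

```bash
python3 -c "
from h import *
st()"
```

```text
{'t': 6.7667, 'ee_pos': [0.5295, 0.1187, 0.0495], 'contact_force': [-5.1772, 2.4086, 2.4796], 'wrist_torque': [0.405, 1.0535, -0.0023], 'finger_gap': 0.0253, 'grasp_force': 24.4416, 'joints': [0.0954, 0.1337, -0.1726, 1.266, 0.0027, -0.925]} yaw -121.54
```

Emit:
{"fn": "arm_command", "kwargs": {
  "moves": [
    [0,0.05,0,0,0,0.1,2],
    [0,0.1,0,0,0,0.2,2],
    [0,0.1,0,0,0,0.3,2],
    [0,0.1,0,0,0,0.4,2],
    [0,0.1,0,0,0,0.5,2],
    [0,0.1,0,0,0,0.6,2],
    [0,0.1,0,0,0,0.6,2],
    [0,0.1,0,0,0,0.6,2]
  ]
}}

```text
t: 7.43
ee_pos: [0.5287, 0.1193, 0.0495]
tool_rot: [-0.209, 0.978, 0.001, -0.001]
contact_force: [-4.9, 2.2, 2.5]
finger_gap: 0.0254
grasp_force: 24.7
```

```bash
python3 -c "
from h import *
st()"
```

```text
{'t': 7.4333, 'ee_pos': [0.5287, 0.1193, 0.0495], 'contact_force': [-4.9451, 2.1588, 2.4659], 'wrist_torque': [0.4552, 1.114, -0.017], 'finger_gap': 0.0254, 'grasp_force': 24.7373, 'joints': [0.0965, 0.132, -0.1746, 1.2657, 0.0028, -0.3236]} yaw -155.93
```

Emit:
{"fn": "arm_command", "kwargs": {
  "moves": [
    [0,0,0,0,0,0.1,2],
    [0,0,0,0,0,0.2,2],
    [0,0,0,0,0,0.3,2],
    [0,0,0,0,0,0.4,2],
    [0,0,0,0,0,0.4,2]
  ]
}}

```text
t: 7.85
ee_pos: [0.5285, 0.1197, 0.0496]
tool_rot: [-0.009, 1.0, 0.002, -0.001]
contact_force: [-4.2, 3.0, 2.2]
finger_gap: 0.0253
grasp_force: 24.7
```

```bash
python3 -c "
from h import *
st()
t=optics.capture('top');s=optics.capture('side')
save(np.hstack([cv2.resize(t[180:260,150:250],(400,320),interpolation=3),cv2.resize(s[140:200,185:260],(400,320),interpolation=3)]),'c4.png')"
```

```text
{'t': 7.85, 'ee_pos': [0.5285, 0.1197, 0.0496], 'contact_force': [-4.2365, 2.9672, 2.1937], 'wrist_torque': [0.6272, 1.1882, -0.0068], 'finger_gap': 0.0253, 'grasp_force': 24.7307, 'joints': [0.0968, 0.1319, -0.1746, 1.266, 0.0038, 0.0795]} yaw -179.01
```

View pics/c4.png

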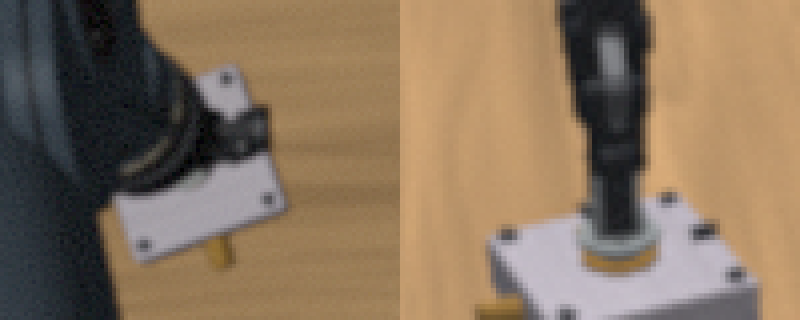

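Emit:
{"fn": "arm_command", "kwargs": {
  "moves": [
    [0,0,0,0,0,0.1,2],
    [0,0,0,0,0,0.2,2],
    [0,0,0,0,0,0.3,2],
    [0,0,0,0,0,0.3,2]
  ]
}}

```text
t: 8.28
ee_pos: [0.5284, 0.1201, 0.0495]
tool_rot: [0.141, 0.99, 0.002, -0.001]
contact_force: [-6.3, 3.7, 3.3]
finger_gap: 0.0253
grasp_force: 24.7
```

```bash
python3 -c "
from h import *
st()"
```

```text
{'t': 8.2833, 'ee_pos': [0.5284, 0.1201, 0.0495], 'contact_force': [-6.2858, 3.7479, 3.2946], 'wrist_torque': [0.7909, 1.2303, -0.0243], 'finger_gap': 0.0253, 'grasp_force': 24.7219, 'joints': [0.097, 0.1319, -0.1746, 1.266, 0.0045, 0.3795]} yaw 163.82
```

Emit:
{"fn": "arm_command", "kwargs": {
  "moves": [
    [0,0,0,0,0,0.1,2],
    [0,0,0,0,0,0.2,2],
    [0,0,0,0,0,0.2,2]
  ]
}}

```text
t: 8.53
ee_pos: [0.5284, 0.1203, 0.0495]
tool_rot: [0.239, 0.971, 0.002, -0.002]
contact_force: [-5.2, 4.1, 2.3]
finger_gap: 0.0253
grasp_force: 24.7
```

```bash
python3 -c "
from h import *
st()"
```

```text
{'t': 8.5333, 'ee_pos': [0.5284, 0.1203, 0.0495], 'contact_force': [-5.1504, 4.107, 2.3189], 'wrist_torque': [0.8864, 1.2572, 0.0193], 'finger_gap': 0.0253, 'grasp_force': 24.721, 'joints': [0.0972, 0.1319, -0.1746, 1.2659, 0.005, 0.5792]} yaw 152.38
```

Emit:
{"fn": "arm_command", "kwargs": {
  "moves": [
    [0,0,0,0,0,0.1,2],
    [0,0,0,0,0,0.2,2],
    [0,0,0,0,0,0.3,2],
    [0,0,0,0,0,0.3,2]
  ]
}}

```text
t: 8.87
ee_pos: [0.53, 0.1195, 0.0498]
tool_rot: [0.38, 0.925, 0.002, 0.0]
contact_force: [-2.8, 4.1, 2.0]
finger_gap: 0.0247
grasp_force: 25.8
```

```bash
python3 -c "
from h import *
st()"
```

```text
{'t': 8.8667, 'ee_pos': [0.53, 0.1195, 0.0498], 'contact_force': [-2.7914, 4.0959, 1.9667], 'wrist_torque': [0.7647, 0.7147, 0.0548], 'finger_gap': 0.0247, 'grasp_force': 25.7585, 'joints': [0.0967, 0.1321, -0.1739, 1.2632, 0.0029, 0.8772]} yaw 135.28
```

Emit:
{"fn": "arm_command", "kwargs": {
  "moves": [
    [0,0,0,0,0,0.1,2],
    [0,0,0,0,0,0.2,2],
    [0,0,0,0,0,0.2,2]
  ]
}}

```text
t: 9.12
ee_pos: [0.5312, 0.1177, 0.0498]
tool_rot: [0.471, 0.882, 0.001, 0.002]
contact_force: [-1.2, 0.6, 5.1]
finger_gap: 0.0228
grasp_force: 25.0
```

```bash
python3 -c "
from h import *
st()
t=optics.capture('top')
for r in optics.pinpoint('top','pointer_tip')[:2]: w=at('top',r['at'],.034);print(r['p'],w.round(4),np.degrees(np.arctan2(w[1]-.119,w[0]-.529)))"
```

```text
{'t': 9.1167, 'ee_pos': [0.5312, 0.1177, 0.0498], 'contact_force': [-1.1657, 0.5925, 5.1196], 'wrist_torque': [-0.0576, 0.3846, -0.0668], 'finger_gap': 0.0228, 'grasp_force': 24.9617, 'joints': [0.0954, 0.1323, -0.1735, 1.2616, -0.001, 1.0755]} yaw 123.84
```

Emit:
{"fn": "arm_command", "kwargs": {
  "moves": [
    [0,0,0,0,0,0.1,2],
    [0,0,0,0,0,0.2,2],
    [0,0,0,0,0,0.2,2]
  ]
}}

```text
t: 9.47
ee_pos: [0.5313, 0.1169, 0.0498]
tool_rot: [0.556, 0.831, -0.0, 0.002]
contact_force: [-1.5, -2.7, 6.4]
finger_gap: 0.0233
grasp_force: 33.7
```

```bash
python3 -c "
from h import *
st()
t=optics.capture('top');s=optics.capture('side')
save(np.hstack([cv2.resize(t[180:260,150:250],(400,320),interpolation=3),cv2.resize(s[140:200,185:260],(400,320),interpolation=3)]),'c5.png')"
```

```text
{'t': 9.4667, 'ee_pos': [0.5313, 0.1169, 0.0498], 'contact_force': [-1.4617, -2.6968, 6.3714], 'wrist_torque': [-0.5162, 0.484, 0.6216], 'finger_gap': 0.0233, 'grasp_force': 33.6738, 'joints': [0.0948, 0.1323, -0.1735, 1.2617, -0.0027, 1.2734]} yaw 112.47
```

View pics/c5.png

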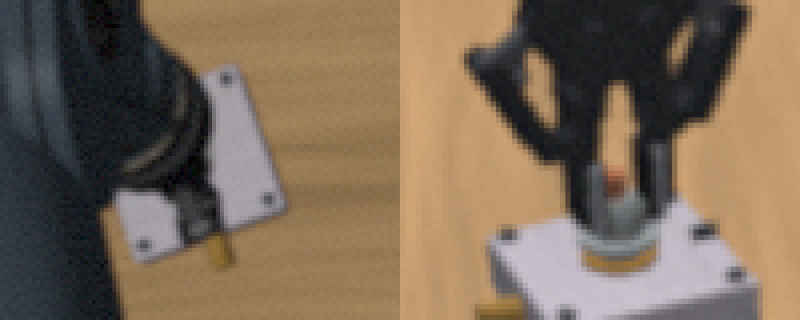

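Emit:
{"fn": "arm_command", "kwargs": {
  "moves": [
    [0,0,0,0,0,0,5],
    [0,0,0,0,0,0,5],
    [0,0,0,0,0,0,5],
    [0,0,-3,0,0,0,5],
    [0,0,-6,0,0,0,5],
    [0,0,-6,0,0,0,5]
  ]
}}

```text
t: 10.07
ee_pos: [0.5338, 0.1183, 0.1138]
tool_rot: [0.556, 0.831, 0.003, 0.004]
contact_force: [1.0, 0.0, 0.8]
finger_gap: 0.0502
grasp_force: 0.0
```

```bash
python3 -c "
from h import *
st();plan([.505,-.132,.11],207)"
```

```text
{'t': 10.0667, 'ee_pos': [0.5338, 0.1183, 0.1138], 'contact_force': [0.9842, 0.0493, 0.8057], 'wrist_torque': [-0.0241, -0.003, 0.0238], 'finger_gap': 0.0502, 'grasp_force': 0.0, 'joints': [0.0953, 0.0987, -0.0809, 1.3807, 0.0001, 1.275]} yaw 112.41
shift cm [-22.04 -12.2    0.32] rotvec [ 0.005  0.011 -1.651] yaw now 112.41 q6 1.27 t 10.07 pos [0.5338 0.1183 0.1138]
```

Emit:
{"fn": "arm_command", "kwargs": {
  "moves": [
    [-22,-12.2,0.3,0,0,-1.65,5],
    [-22,-12.2,0.3,0,0,-1.65,5],
    [-22,-12.2,0.3,0,0,-1.65,5],
    [-22,-12.2,0.3,0,0,-1.65,5],
    [-22,-12.2,0.3,0,0,-1.65,5],
    [-22,-12.2,0.3,0,0,-1.65,5],
    [-22,-12.2,0.3,0,0,-1.65,5],
    [-22,-12.2,0.3,0,0,-1.65,5],
    [-22,-12.2,0.3,0,0,-1.65,5],
    [-22,-12.2,0.3,0,0,-1.65,5],
    [-22,-12.2,0.3,0,0,-1.65,5],
    [-22,-12.2,0.3,0,0,-1.65,5]
  ]
}}

```text
t: 11.07
ee_pos: [0.5007, -0.1323, 0.1042]
tool_rot: [-0.123, 0.992, 0.0, 0.0]
contact_force: [0.5, 0.2, -0.1]
finger_gap: 0.0497
grasp_force: 0.0
```

```bash
python3 -c "
from h import *
st();plan([.505,-.132,.11],207)
t=optics.capture('top');s=optics.capture('side')
for r in optics.pinpoint('top','pointer_tip')[:2]: w=at('top',r['at'],.034);print(r['p'],w.round(4),np.degrees(np.arctan2(w[1]-.119,w[0]-.529)))
a=cv2.resize(t[190:250,165:225],(400,400),interpolation=3); b=cv2.resize(s[120:280,170:330],(400,400),interpolation=3)
save(np.hstack([a,b]),'c6.png')"
```

```text
{'t': 11.0667, 'ee_pos': [0.5007, -0.1323, 0.1042], 'contact_force': [0.4841, 0.167, -0.0659], 'wrist_torque': [0.0111, -0.0092, 0.0109], 'finger_gap': 0.0497, 'grasp_force': 0.0, 'joints': [-0.3879, 0.0394, -0.1625, 1.3688, 0.0002, -0.6341]} yaw -165.89
shift cm [-0.42 -0.08 -0.58] rotvec [ 0.     0.    -0.225] yaw now -165.89 q6 -0.63 t 11.07 pos [ 0.5007 -0.1323  0.1042]
0.45 [0.5147 0.1535 0.034 ] 112.53011654467026
```

View pics/c6.png

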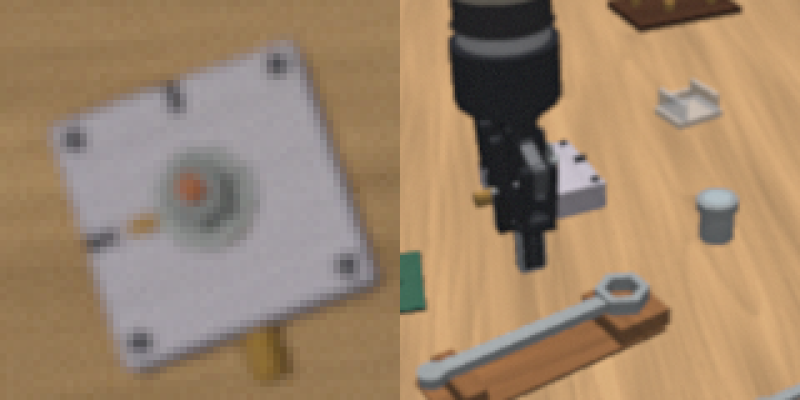

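Emit:
{"fn": "arm_command", "kwargs": {
  "moves": [
    [-0.4,-0.1,0,0,0,-0.11,4.5],
    [-0.4,-0.1,2,0,0,-0.22,4.5],
    [-0.4,-0.1,5,0,0,-0.22,4.5],
    [-0.4,-0.1,5,0,0,-0.22,4.5],
    [-0.4,-0.1,5,0,0,-0.22,4.5]
  ]
}}

```text
t: 11.63
ee_pos: [0.5026, -0.131, 0.0525]
tool_rot: [-0.227, 0.974, 0.002, -0.002]
contact_force: [-0.7, 0.5, 0.1]
finger_gap: 0.0448
grasp_force: 0.0
```

```bash
python3 -c "
from h import *
st();plan([.505,-.132,.014],207)
t=optics.capture('top');s=optics.capture('side')
for c in('top','side'):
  for n,z in(('spanner',.022),('spanner_grip',.027)):
    for r in optics.pinpoint(c,n)[:3]: print(c,n,r['p'].__round__(2),at(c,r['at'],z).round(4))
b=cv2.resize(s[190:290,170:290],(720,600),interpolation=3)
save(b,'c7.png')"
```

```text
{'t': 11.6333, 'ee_pos': [0.5026, -0.131, 0.0525], 'contact_force': [-0.6633, 0.4791, 0.0988], 'wrist_torque': [0.0487, 0.0288, -0.0121], 'finger_gap': 0.0448, 'grasp_force': 0.0, 'joints': [-0.3843, 0.0774, -0.2275, 1.2714, 0.0, -0.8419]} yaw -153.78
shift cm [-0.19 -0.21  3.85] rotvec [ 0.004 -0.004 -0.014] yaw now -153.78 q6 -0.84 t 11.63 pos [ 0.5026 -0.131   0.0525]
top spanner 0.77 [ 0.5692 -0.0993  0.022 ]
top spanner 0.71 [ 0.7723 -0.1747  0.022 ]
top spanner 0.57 [ 0.5434 -0.3471  0.022 ]
top spanner_grip 0.66 [ 0.7238 -0.1858  0.027 ]
top spanner_grip 0.52 [ 0.4916 -0.3195  0.027 ]
side spanner 0.97 [ 0.5487 -0.3778  0.022 ]
side spanner 0.85 [ 0.5835 -0.0936  0.022 ]
side spanner 0.84 [ 0.7742 -0.193   0.022 ]
side spanner_grip 0.88 [ 0.5073 -0.127   0.027 ]
side spanner_grip 0.86 [ 0.4965 -0.3518  0.027 ]
side spanner_grip 0.72 [ 0.7093 -0.2265  0.027 ]
```

View pics/c7.png

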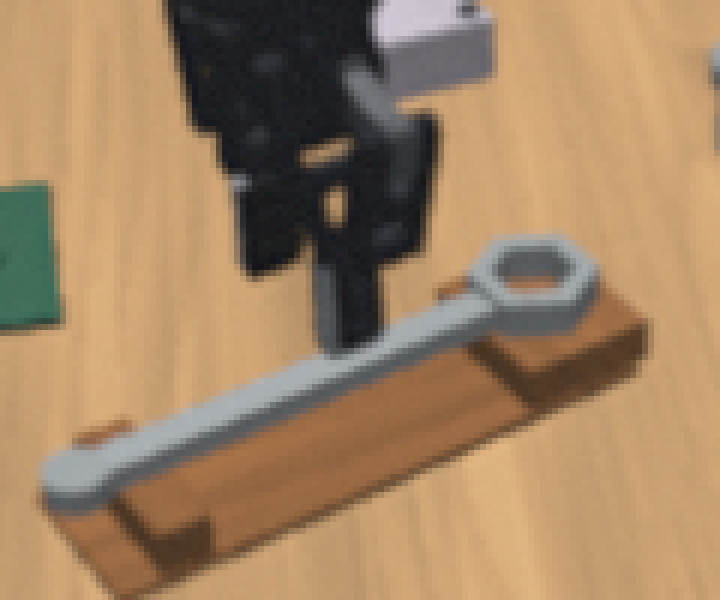

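```bash
python3 -c "
from h import *
a=at('side',[258.8,234.3],.036);b=at('side',[170+75/6-.4,190+465/6-.4],.032)
c=at('top',[279.2,193.7],.036);d=at('top',[315.3,253.2],.032)
for r,t in((a,b),(c,d)):
  u=r-t;print(r.round(4),t.round(4),np.hypot(*u[:2]).round(4),np.degrees(np.arctan2(u[1],u[0])).round(1))
print((proj('side',[.5026-.022*np.cos(np.radians(116)),-.131-.022*np.sin(np.radians(116)),.058])-[170,190])*6)
"
```

```text
[ 0.5828 -0.0956  0.036 ] [ 0.427  -0.1716  0.032 ] 0.1734 26.0
[ 0.5813 -0.0941  0.036 ] [ 0.4267 -0.1726  0.032 ] 0.1734 26.9
[334.35495588 331.4403689 ]
```

Emit:
{"fn": "arm_command", "kwargs": {
  "moves": [
    [-0.2,-0.3,2,0,0,0,4.5],
    [-0.2,-0.3,3.8,0,0,0,4.5],
    [-0.2,-0.3,3.8,0,0,0,4.5],
    [-0.2,-0.3,3.8,0,0,0,0.5],
    [-0.2,-0.3,3.8,0,0,0,0.5],
    [-0.2,-0.3,3.8,0,0,0,0.5],
    [-0.2,-0.3,3.8,0,0,0,0.5],
    [-0.2,-0.3,3.8,0,0,0,0.5],
    [-0.2,-0.3,3.8,0,0,0,0.5],
    [-0.2,-0.3,3.8,0,0,0,0.5]
  ],
  "squeeze": 60
}}

```text
t: 12.77
ee_pos: [0.5091, -0.1343, 0.0183]
tool_rot: [-0.228, 0.974, -0.001, 0.001]
contact_force: [-0.7, 0.6, 5.5]
finger_gap: 0.0122
grasp_force: 60.1
```

```bash
python3 -c "
from h import *
st()"
```

```text
{'t': 12.7667, 'ee_pos': [0.5091, -0.1343, 0.0183], 'contact_force': [-0.7017, 0.6397, 5.4539], 'wrist_torque': [0.0659, 0.2011, -0.0122], 'finger_gap': 0.0122, 'grasp_force': 60.1357, 'joints': [-0.3854, 0.1123, -0.2609, 1.1947, 0.0001, -0.8448]} yaw -153.68
```

Emit:
{"fn": "arm_command", "kwargs": {
  "moves": [
    [0,0,-1,0,0,0,0.5],
    [0,0,-2.5,0,0,0,0.5],
    [0,0,-5,0,0,0,0.5],
    [0,0,-7.5,0,0,0,0.5],
    [0,0,-7.5,0,0,0,0.5],
    [0,0,-7.5,0,0,0,0.5]
  ]
}}

```text
t: 13.27
ee_pos: [0.5093, -0.1344, 0.0935]
tool_rot: [-0.228, 0.974, -0.001, 0.002]
contact_force: [-0.8, 0.7, -1.8]
finger_gap: 0.012
grasp_force: 59.4
```

```bash
python3 -c "
from h import *
st()
n=np.array([.531,.1175]);y=np.radians(24.5);g=n-.083*np.array([np.cos(y),np.sin(y)])
print(g);plan([g[0],g[1],.09],204.5)"
```

```text
{'t': 13.2667, 'ee_pos': [0.5093, -0.1344, 0.0935], 'contact_force': [-0.8469, 0.7239, -1.8282], 'wrist_torque': [-0.0151, 0.008, 0.0353], 'finger_gap': 0.012, 'grasp_force': 59.3657, 'joints': [-0.3854, 0.0625, -0.16, 1.3443, -0.0001, -0.8449]} yaw -153.67
[0.45547321 0.08308046]
shift cm [-4.83 21.88  0.3 ] rotvec [-0.003  0.003  0.032] yaw now -153.67 q6 -0.84 t 13.27 pos [ 0.5093 -0.1344  0.0935]
```

Emit:
{"fn": "arm_command", "kwargs": {
  "moves": [
    [-1,4,0,0,0,0,0.5],
    [-2,8,0,0,0,0.01,0.5],
    [-2.8,12,0,0,0,0.02,0.5],
    [-3.6,16,0,0,0,0.03,0.5],
    [-4.4,20,0,0,0,0.03,0.5],
    [-4.8,21.9,0,0,0,0.03,0.5],
    [-4.8,21.9,0,0,0,0.03,0.5],
    [-4.8,21.9,0,0,0,0.03,0.5]
  ]
}}

```text
t: 13.93
ee_pos: [0.4521, 0.0846, 0.0897]
tool_rot: [-0.214, 0.977, -0.0, -0.002]
contact_force: [0.1, -0.0, -1.0]
finger_gap: 0.0124
grasp_force: 59.5
```

```bash
python3 -c "
from h import *
st()
t=optics.capture('top');s=optics.capture('side')
for c in('top','side'):
    for r in optics.pinpoint(c,'spanner')[:4]: print(c,r['p'].__round__(2),np.round(r['at'],1),at(c,r['at'],.097).round(4))
a=cv2.resize(t[185:245,165:225],(400,400),interpolation=3); b=cv2.resize(s[140:200,190:250],(400,400),interpolation=3)
save(np.hstack([a,b]),'c8.png')"
```

```text
{'t': 13.9333, 'ee_pos': [0.4521, 0.0846, 0.0897], 'contact_force': [0.1296, -0.0076, -0.9739], 'wrist_torque': [-0.0772, 0.0377, -0.0032], 'finger_gap': 0.0124, 'grasp_force': 59.501, 'joints': [0.0394, -0.102, -0.3295, 1.3465, -0.0006, -0.393]} yaw -155.23
top 0.83 [303.8 123.4] [ 0.7441 -0.164   0.097 ]
top 0.5 [377.5 203.9] [ 0.5309 -0.3202  0.097 ]
side 0.94 [224.5 164. ] [0.5303 0.1157 0.097 ]
side 0.85 [258.2 351.1] [ 0.5361 -0.4363  0.097 ]
side 0.71 [361.3 262.3] [ 0.7285 -0.2845  0.097 ]
```

View pics/c8.png

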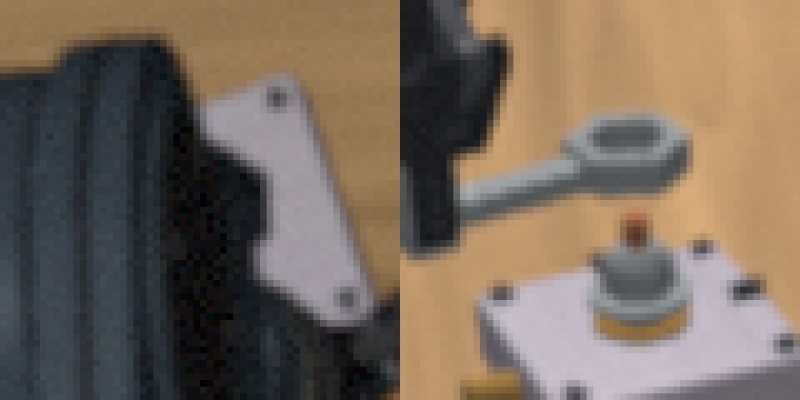

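```bash
python3 -c "
from h import *
print(at('side',[224.1,159.5],.1074),at('side',[224.7,171.8],.074))
for k in range(3):
    optics.capture('side')
    for r in optics.pinpoint('side','spanner')[:1]: print(at('side',r['at'],.0934).round(4))
    for r in optics.pinpoint('side','nut_top')[:1]: print('nut',at('side',r['at'],.062).round(4))
    for r in optics.pinpoint('side','nut')[:1]: print('nut0',at('side',r['at'],.0).round(4))
"
```

```text
[0.53016261 0.1189066  0.1074    ] [0.52975939 0.11972974 0.074     ]
[ 0.5397 -0.4339  0.0934]
nut [0.5314 0.1048 0.062 ]
nut0 [0.5258 0.1018 0.    ]
[ 0.7334 -0.2799  0.0934]
nut [0.5266 0.1082 0.062 ]
nut0 [0.5258 0.1018 0.    ]
[ 0.54   -0.432   0.0934]
nut [0.5223 0.0968 0.062 ]
nut0 [0.5359 0.3023 0.    ]
```

Emit:
{"fn": "arm_command", "kwargs": {
  "moves": [
    [0,0,1,0,0,0,0.5],
    [0,0,2,0,0,0,0.5],
    [0,0,2.6,0,0,0,0.5],
    [0,0,2.9,0,0,0,0.5],
    [0,0,2.9,0,0,0,0.5]
  ]
}}

```text
t: 15.15
ee_pos: [0.4523, 0.0837, 0.0607]
tool_rot: [-0.213, 0.977, 0.0, -0.002]
contact_force: [-0.5, 0.9, -0.8]
finger_gap: 0.0125
grasp_force: 59.5
```

```bash
python3 -c "
from h import *
st()"
```

```text
{'t': 15.15, 'ee_pos': [0.4523, 0.0837, 0.0607], 'contact_force': [-0.4666, 0.8887, -0.762], 'wrist_torque': [0.0049, 0.0898, 0.0115], 'finger_gap': 0.0125, 'grasp_force': 59.4651, 'joints': [0.0371, -0.0852, -0.3729, 1.2865, 0.0, -0.3925]} yaw -155.39
```

Emit:
{"fn": "arm_command", "kwargs": {
  "moves": [
    [0,0,0.2,0,0,0,0.5],
    [0,0,0.4,0,0,0,0.5],
    [0,0,0.6,0,0,0,0.5],
    [0,0,0.6,0,0,0,0.5]
  ]
}}

```text
t: 15.48
ee_pos: [0.4537, 0.0837, 0.0564]
tool_rot: [-0.213, 0.977, -0.0, -0.0]
contact_force: [-1.1, -0.9, -1.6]
finger_gap: 0.0124
grasp_force: 59.5
```

```bash
python3 -c "
from h import *
st()"
```

```text
{'t': 15.4833, 'ee_pos': [0.4537, 0.0837, 0.0564], 'contact_force': [-1.0633, -0.9321, -1.5832], 'wrist_torque': [-0.0202, 0.0606, -0.0184], 'finger_gap': 0.0124, 'grasp_force': 59.4648, 'joints': [0.037, -0.0824, -0.379, 1.2742, -0.0, -0.3925]} yaw -155.39
```

Emit:
{"fn": "arm_command", "kwargs": {
  "moves": [
    [0,0,0.2,0,0,0,0.5],
    [0,0,0.4,0,0,0,0.5],
    [0,0,0.6,0,0,0,0.5],
    [0,0,0.6,0,0,0,0.5]
  ]
}}

```text
t: 15.82
ee_pos: [0.4545, 0.084, 0.0514]
tool_rot: [-0.213, 0.977, 0.0, 0.001]
contact_force: [-1.1, -0.2, 3.8]
finger_gap: 0.0125
grasp_force: 60.1
```

```bash
python3 -c "
from h import *
st()"
```

```text
{'t': 15.8167, 'ee_pos': [0.4545, 0.084, 0.0514], 'contact_force': [-1.137, -0.2019, 3.7686], 'wrist_torque': [0.2368, -0.0607, 0.089], 'finger_gap': 0.0125, 'grasp_force': 60.1486, 'joints': [0.0371, -0.0788, -0.386, 1.2618, 0.0006, -0.3926]} yaw -155.38
```

Emit:
{"fn": "arm_command", "kwargs": {
  "moves": [
    [0,0,-0.5,0,0,0,0.5],
    [0.1,0.1,-0.5,0,0,0,0.5],
    [0.16,0.1,-0.5,0,0,0,0.5],
    [0.16,0.1,-0.5,0,0,0,0.5],
    [0.16,0.1,-0.5,0,0,0,0.5]
  ]
}}

```text
t: 16.23
ee_pos: [0.4519, 0.0839, 0.0554]
tool_rot: [-0.213, 0.977, -0.0, -0.0]
contact_force: [1.1, 0.2, -0.7]
finger_gap: 0.0125
grasp_force: 59.5
```

```bash
python3 -c "
from h import *
st()
s=optics.capture('side')
for r in optics.cut_out('side','spanner')[:3]: print(r['p'],r['box'])
g=s[140:185,205:245].astype(int)
print(g.mean(2).astype(int)[5:35:1, 5:35].tolist() and '')
for y in range(148,180):print(y,' '.join('%3d'%v for v in s[y,208:240].mean(1)))"
```

```text
{'t': 16.2333, 'ee_pos': [0.4519, 0.0839, 0.0554], 'contact_force': [1.1337, 0.1833, -0.7112], 'wrist_torque': [0.0583, -0.193, -0.0127], 'finger_gap': 0.0125, 'grasp_force': 59.5486, 'joints': [0.0376, -0.0865, -0.385, 1.2723, -0.0001, -0.3918]} yaw -155.4
0.98 [186.6, 323.0, 269.5, 357.1]
0.71 [150.3, 168.9, 236.0, 203.5]
0.59 [310.4, 255.4, 370.0, 285.1]

148 148 143 140 136 135 138 143 150 151 149 145 142 140 140 143 145 146 146 150 154 156 156 155 156 154 155 155 156 154 154 155 158
149 145 143 138 135 135 138 143 147 149 150 146 143 141 142 143 144 146 146 149 151 156 158 155 156 154 155 156 157 154 153 155 157
150 146 144 140 135 135 138 143 147 151 148 145 142 142 141 142 145 145 146 147 153 154 156 157 156 155 155 155 155 153 153 154 157
151 149 145 141 137 135 139 142 149 150 149 146 145 143 143 145 145 145 146 148 149 155 156 157 155 155 154 155 154 153 153 153 156
152 147 143 140 137 137 137 142 148 150 150 145 143 143 143 144 145 145 144 146 150 153 155 156 155 155 154 154 154 153 150 153 155
153 148 143 142 137 135 137 142 148 151 149 148 146 144 142 145 146 144 146 149
[... 2784 characters left out ...]
 151 134 114 120 151 166 167 163 160 155
175 153 152 149 148 148 148 137 117 118 136 150 149 141 128 120 113 109 108 114 131 148 148 129 101  89 107 137 145 155 163 159 155
176 152 152 151 152 151 153 150 144 136 128 132 145 151 148 145 137 133 126 131 139 139 124 100  81  77  86  96 100 126 157 163 156
177 154 156 157 157 158 159 161 161 152 135 117 113 118 120 119 116 110 110 109 111 108  96  81  75  79  84  85  90 124 162 171 161
178 159 160 161 164 161 155 157 155 139 114  94  87  88  91  90  89  88  90  90  90  87  82  75  84 106 130 141 150 168 182 184 170
179 163 161 156 157 148 131 118 115 107  90  82  81  85  86  86  86  87  87  88  87  84  80  82 107 146 173 179 185 189 191 189 181
```

Emit:
{"fn": "arm_command", "kwargs": {
  "moves": [
    [-0.1,0,0,0,0,0,0.5],
    [-0.1,0,0.2,0,0,0,0.5],
    [-0.1,0,0.4,0,0,0,0.5],
    [-0.1,0,0.6,0,0,0,0.5],
    [-0.1,0,0.6,0,0,0,0.5]
  ]
}}

```text
t: 16.75
ee_pos: [0.4534, 0.0845, 0.0502]
tool_rot: [-0.213, 0.977, 0.0, 0.001]
contact_force: [-1.8, -0.4, 5.5]
finger_gap: 0.0123
grasp_force: 60.3
```

```bash
python3 -c "
from h import *
st()"
```

```text
{'t': 16.75, 'ee_pos': [0.4534, 0.0845, 0.0502], 'contact_force': [-1.7544, -0.3994, 5.4828], 'wrist_torque': [0.2192, -0.2547, 0.0522], 'finger_gap': 0.0123, 'grasp_force': 60.2949, 'joints': [0.0385, -0.0803, -0.3897, 1.2598, 0.0004, -0.391]} yaw -155.39
```

```bash
python3 -c "
from h import *
st()
s=np.mean([optics.capture('side').astype(float) for _ in range(4)],0)
print('stub exp',proj('side',[.53,.1197,.074]),'ring top exp',proj('side',[.53,.1197,.068]),proj('side',[.53,.1207,.068]))
print('edges hole far/near',proj('side',[.53,.1197+.0135,.068]),proj('side',[.53,.1197-.0135,.068]))
for y in range(167,181):print(y,' '.join('%3d'%v for v in s[y,214:236].mean(1)),'|',' '.join('%3d'%v for v in s[y,218:232,0]-s[y,218:232,2]))"
```

```text
{'t': 16.75, 'ee_pos': [0.4534, 0.0845, 0.0502], 'contact_force': [-1.7544, -0.3994, 5.4828], 'wrist_torque': [0.2192, -0.2547, 0.0522], 'finger_gap': 0.0123, 'grasp_force': 60.2949, 'joints': [0.0385, -0.0803, -0.3897, 1.2598, 0.0004, -0.391]} yaw -155.39
stub exp [224.79993737 171.79771135] ring top exp [224.9399948  173.99000807] [224.91202948 173.8003489 ]
edges hole far/near [224.56651666 171.45615638] [225.32233551 176.58187553]
167 143 144 147 152 153 152 152 149 148 149 153 154 152 152 156 162 164 167 168 168 168 164 |  84  85  83  83  82  82  85  85  84  85  86  90  92  92
168 143 144 147 150 152 152 152 150 148 151 154 155 153 153 156 160 163 167 169 168 167 165 |  84  86  85  84  83  82  83  83  80  79  81  85  90  93
169 143 143 146 149 152 154 155 154 153 154 157 159 158 158 157 160 164 166 168 169 169 166 |  85  84  76  71  66  59  59  55  49  46  48  55  71  88
170 144 144 146 149 154 157 158 157 154 153 155 156 155 154 154 159 162 165 168 169 169 168 |  79  61  36  23  18  15  18  19  13   9   8  12  30  60
171 143 145 145 150 157 158 153 139 129 129 132 136 132 123 1
[... 738 characters left out ...]
21 128 142 153 152 134 105  83  77  83  99 |  -5  -6  -6  -6  -4   1   8  10   5  -1  -6  -7  -5  -4
177 154 153 143 129 127 140 150 145 140 141 134 128 128 134 136 127 104  83  75  79  83  91 |  -5  -4  -5  -5  -5  -4  -1   0  -2  -4  -6  -5  -4  -3
178 160 162 157 146 133 115 117 116 112 110 109 104 103 104 103  96  83  76  83 106 131 149 |  -6  -4  -4  -4  -4  -4  -4  -3  -4  -4  -5  -4  -3  -3
179 158 156 146 126 110  92  87  89  88  89  88  87  86  87  87  84  79  83 107 146 174 183 |  -4  -3  -2  -4  -3  -3  -3  -3  -2  -2  -3  -3  -3  -3
180 131 120 109  94  87  83  82  84  86  86  87  86  86  87  86  83  82 102 142 176 189 190 |  -4  -2  -3  -3  -3  -3  -3  -2  -3  -3  -3  -3  -3  -3
```

```bash
cat > fit.py <<'E'
from h import *
from scipy.optimize import least_squares
def mask(x,y,z,yaw,S=8):
    a=np.radians(yaw+30+60*np.arange(6));P=[proj('side',[x+.0150*np.cos(t),y+.0150*np.sin(t),z]) for t in a]
    m=np.zeros((22*S,34*S),np.uint8)
    q=((np.array(P)-[206,165]+.5)*S*16).astype(int)
    cv2.fillPoly(m,[q],255,shift=4)
    return cv2.GaussianBlur(cv2.resize(m,(34,22),interpolation=cv2.INTER_AREA).astype(float)/255,(0,0),.7)
def fit(yaw,z,n=4):
    s=np.mean([optics.capture('side').astype(float) for _ in range(n)],0)
    g=s.mean(2)[165:187,206:240]
    best=[]
    for x in np.arange(.520,.541,.0005):
        for y in np.arange(.108,.132,.001):
            m=mask(x,y,z,yaw); w=cv2.dilate(m,np.ones((3,3)))>.05
            c=np.corrcoef(m[w],-g[w])[0,1]; best.append((c,x,y))
    best.sort(reverse=True);return best[:3]
E
python3 -c "
from fit import *
for z in(.068,.070,.072):
  print(z,np.round(fit(24.6,z,2),4).tolist())"
```

```text
Traceback (most recent call last):
  File "fit.py", line 15, in fit
    m=mask(x,y,z,yaw); w=cv2.dilate(m,np.ones((3,3)))>.05
  File "fit.py", line 4, in mask
    a=np.radians(yaw+30+60*np.arange(6));P=[proj('side',[x+.0150*np.cos(t),y+.0150*np.sin(t),z]) for t in a]
                                            ~~~~^^^^^^^^^^^^^^^^^^^^^^^^^^^^^^^^^^^^^^^^^^^^^^^^
  File "h.py", line 14, in proj
    c=optics.camera_info(cam); p=rot(c['attitude']).inv().apply(np.array(P)-c['xyz'])
ValueError: time passes only in moves, steps and waits
```

```bash
sed -i 's/^from rig import.*/&\nimport functools\n_ci=functools.lru_cache(None)(optics.camera_info)/; s/c=optics.camera_info(cam)/c=_ci(cam)/' h.py
timeout 120 python3 -c "
from fit import *
for z in(.068,.072):
  print(z,np.round(fit(24.6,z,2),4).tolist())
st()"
```

```text
0.068 [[0.8846, 0.5285, 0.125], [0.8798, 0.529, 0.125], [0.8782, 0.5295, 0.125]]
0.072 [[0.885, 0.528, 0.118], [0.8796, 0.5285, 0.118], [0.8645, 0.529, 0.118]]
{'t': 17.25, 'ee_pos': [0.4534, 0.0845, 0.0501], 'contact_force': [-0.4694, -0.0896, 4.5797], 'wrist_torque': [0.2597, -0.3052, 0.0311], 'finger_gap': 0.0125, 'grasp_force': 60.3155, 'joints': [0.0385, -0.0802, -0.3898, 1.2599, 0.0002, -0.391]} yaw -155.39
```

```bash
sed -i "s/    best=\[\]/    rb=(s[...,0]-s[...,2])[165:187,206:240]; g=np.where((np.abs(rb)>8)\&(g<135)\&(np.arange(165,187)[:,None]>170)\&(rb>0),80,g)\n    best=[]/" fit.py
timeout 120 python3 -c "
from fit import *
for z in(.070,.072):
  print(z,np.round(fit(24.6,z,2),4).tolist())"
```

```text
0.07 [[0.8865, 0.529, 0.122], [0.885, 0.5295, 0.121], [0.8845, 0.528, 0.122]]
0.072 [[0.9032, 0.528, 0.118], [0.8988, 0.5285, 0.118], [0.8877, 0.529, 0.118]]
```

Emit:
{"fn": "arm_command", "kwargs": {
  "moves": [
    [0,0,-0.3,0,0,0,0.5],
    [-0.2,0.1,-0.3,0,0,0,0.5],
    [-0.2,0.1,-0.2,0,0,0,0.5],
    [-0.2,0.1,0,0,0,0,0.5],
    [-0.2,0.1,0.2,0,0,0,0.5],
    [-0.2,0.1,0.2,0,0,0,0.5]
  ]
}}

```text
t: 17.95
ee_pos: [0.4533, 0.086, 0.0462]
tool_rot: [-0.213, 0.977, 0.0, -0.001]
contact_force: [1.9, 0.0, -1.9]
finger_gap: 0.0125
grasp_force: 59.5
```

```bash
timeout 120 python3 -c "
from fit import *
st()
for z in(.067,.070,.072):
  print(z,np.round(fit(24.6,z,2)[:2],4).tolist())"
```

```text
{'t': 17.95, 'ee_pos': [0.4533, 0.086, 0.0462], 'contact_force': [1.9375, 0.0469, -1.9015], 'wrist_torque': [-0.0609, -0.124, -0.0836], 'finger_gap': 0.0125, 'grasp_force': 59.4829, 'joints': [0.0422, -0.0727, -0.3909, 1.2547, -0.0003, -0.3872]} yaw -155.4
0.067 [[0.843, 0.5285, 0.119], [0.8419, 0.5285, 0.118]]
0.07 [[0.8544, 0.529, 0.113], [0.8488, 0.5285, 0.113]]
0.072 [[0.8435, 0.529, 0.109], [0.8426, 0.5295, 0.11]]
```

Emit:
{"fn": "arm_command", "kwargs": {
  "moves": [
    [0,0,0.2,0,0,0,0.5],
    [0,0,0.4,0,0,0,0.5],
    [0,0,0.5,0,0,0,0.5],
    [0,0,0.5,0,0,0,0.5]
  ]
}}

```text
t: 18.58
ee_pos: [0.4539, 0.0862, 0.0421]
tool_rot: [-0.213, 0.977, 0.0, -0.0]
contact_force: [-1.1, 0.2, -2.0]
finger_gap: 0.0122
grasp_force: 59.5
```

```bash
timeout 120 python3 -c "
from fit import *
st()"
```

```text
{'t': 18.5833, 'ee_pos': [0.4539, 0.0862, 0.0421], 'contact_force': [-1.0758, 0.2355, -1.9594], 'wrist_torque': [-0.0572, 0.0594, 0.0326], 'finger_gap': 0.0122, 'grasp_force': 59.4652, 'joints': [0.0422, -0.0698, -0.3965, 1.2448, 0.0001, -0.3873]} yaw -155.39
```

Sliding down freely. Continuing to the flange.

Emit:
{"fn": "arm_command", "kwargs": {
  "moves": [
    [0,0,0.1,0,0,0,0.5],
    [0,0,0.2,0,0,0,0.5],
    [0,0,0.3,0,0,0,0.5],
    [0,0,0.3,0,0,0,0.5]
  ]
}}

```text
t: 18.92
ee_pos: [0.4544, 0.0861, 0.0398]
tool_rot: [-0.213, 0.977, -0.0, 0.0]
contact_force: [-0.5, -0.7, 0.8]
finger_gap: 0.0122
grasp_force: 59.8
```

```bash
timeout 120 python3 -c "
from fit import *
st()
print(proj('side',[.53,.1197,.058]))
for z in(.058,.061):
  print(z,np.round(fit(24.6,z,2)[:2],4).tolist())"
```

```text
{'t': 18.9167, 'ee_pos': [0.4544, 0.0861, 0.0398], 'contact_force': [-0.4643, -0.6538, 0.7507], 'wrist_torque': [0.0171, 0.1312, -0.0309], 'finger_gap': 0.0122, 'grasp_force': 59.7835, 'joints': [0.0422, -0.068, -0.3996, 1.2388, -0.0001, -0.3872]} yaw -155.4
[225.17216271 177.61593151]
0.058 [[0.5378, 0.5315, 0.132], [0.5342, 0.5305, 0.132]]
0.061 [[0.5554, 0.531, 0.129], [0.5547, 0.5295, 0.127]]
```

Emit:
{"fn": "arm_command", "kwargs": {
  "moves": [
    [0,0.41,0.05,0,0,0.05,0.5],
    [-0.04,0.83,0.05,0,0,0.1,0.5],
    [-0.09,1.24,0.05,0,0,0.15,0.5],
    [-0.17,1.65,0.05,0,0,0.2,0.5],
    [-0.17,1.65,0.05,0,0,0.2,0.5]
  ],
  "squeeze": 80
}}

```text
t: 19.53
ee_pos: [0.4489, 0.1011, 0.0395]
tool_rot: [-0.115, 0.993, -0.002, 0.0]
contact_force: [-1.9, -4.3, 2.6]
finger_gap: 0.0117
grasp_force: 81.1
```

```bash
timeout 120 python3 -c "
from h import *
st()"
```

```text
{'t': 19.5333, 'ee_pos': [0.4489, 0.1011, 0.0395], 'contact_force': [-1.92, -4.3423, 2.6489], 'wrist_torque': [-0.8589, 0.2408, 0.2173], 'finger_gap': 0.0117, 'grasp_force': 81.0538, 'joints': [0.0777, -0.0733, -0.4052, 1.2388, -0.0031, -0.1521]} yaw -166.84
```

Emit:
{"fn": "arm_command", "kwargs": {
  "moves": [
    [0,0.2,0,0,0,0.025,0.5],
    [0,0.4,0,0,0,0.05,0.5],
    [0,0.4,0,0,0,0.05,0.5]
  ]
}}

```text
t: 19.78
ee_pos: [0.448, 0.1047, 0.0394]
tool_rot: [-0.09, 0.996, -0.001, -0.0]
contact_force: [-2.1, -5.1, 3.3]
finger_gap: 0.0118
grasp_force: 81.2
```

```bash
cat >> h.py <<'E'
def tq():
    s=monitor.get_state();r=s['ee_pos']-np.array([.53,.1197,0]);f=s['contact_force'];x=R.from_quat(s['tool_rot']).apply([1,0,0])
    print('torque',(r[0]*f[1]-r[1]*f[0]+s['wrist_torque'][2]).round(3),'yaw',np.degrees(np.arctan2(x[1],x[0])).round(2),'handle dir',np.degrees(np.arctan2(r[1],r[0])).round(2),'rad',np.hypot(r[0],r[1]).round(4),s['ee_pos'].round(4),'t',s['t'],'q',s['joints'].round(2),'F',f.round(1),'gap',s['finger_gap'])
E
timeout 120 python3 -c "
from h import *
tq()"
```

```text
torque 0.725 yaw -169.64 handle dir -169.63 rad 0.0833 [0.448  0.1047 0.0394] t 19.7833 q [ 0.09 -0.07 -0.41  1.24 -0.   -0.1 ] F [-2.1 -5.1  3.3] gap 0.011840833537397464
```

Emit:
{"fn": "arm_command", "kwargs": {
  "moves": [
    [0,0.2,0,0,0,0.025,0.5],
    [0,0.4,0,0,0,0.05,0.5],
    [0,0.4,0,0,0,0.05,0.5]
  ]
}}

```text
t: 20.03
ee_pos: [0.4473, 0.1088, 0.0394]
tool_rot: [-0.065, 0.998, -0.001, -0.0]
contact_force: [-2.2, -4.5, 3.8]
finger_gap: 0.0117
grasp_force: 81.2
```

```bash
timeout 120 python3 -c "
from h import *
tq()"
```

```text
torque 0.662 yaw -172.5 handle dir -172.49 rad 0.0834 [0.4473 0.1088 0.0394] t 20.0333 q [ 0.09 -0.07 -0.4   1.24 -0.   -0.04] F [-2.2 -4.5  3.8] gap 0.011701905337136484
```

Emit:
{"fn": "arm_command", "kwargs": {
  "moves": [
    [0,0.2,0,0,0,0.025,0.5],
    [0,0.4,0,0,0,0.05,0.5],
    [0,0.4,0,0,0,0.05,0.5]
  ]
}}

```text
t: 20.28
ee_pos: [0.4468, 0.1129, 0.0393]
tool_rot: [-0.04, 0.999, -0.001, 0.0]
contact_force: [-1.9, -6.0, 3.4]
finger_gap: 0.012
grasp_force: 81.2
```

```bash
timeout 120 python3 -c "
from h import *
tq()"
```

```text
torque 0.842 yaw -175.36 handle dir -175.35 rad 0.0835 [0.4468 0.1129 0.0393] t 20.2833 q [ 0.1  -0.07 -0.4   1.24 -0.    0.02] F [-1.9 -6.   3.4] gap 0.011986360698448642
```

Emit:
{"fn": "arm_command", "kwargs": {
  "moves": [
    [-0.04,0.83,0,0,0,0.1,0.5],
    [-0.17,1.66,0,0,0,0.2,0.5],
    [-0.37,2.47,0,0,0,0.3,0.5],
    [-0.66,3.25,0,0,0,0.4,0.5],
    [-1.02,4.0,0,0,0,0.5,0.5],
    [-1.46,4.71,0,0,0,0.6,0.5],
    [-1.96,5.38,0,0,0,0.7,0.5],
    [-2.53,5.99,0,0,0,0.8,0.5],
    [-3.16,6.54,0,0,0,0.9,0.5],
    [-3.84,7.03,0,0,0,1.0,0.5],
    [-3.84,7.03,0,0,0,1.0,0.5]
  ]
}}

```text
t: 21.2
ee_pos: [0.4785, 0.1868, 0.0388]
tool_rot: [0.444, 0.896, -0.001, -0.001]
contact_force: [-4.4, -2.9, 4.9]
finger_gap: 0.0117
grasp_force: 81.3
```

```bash
timeout 120 python3 -c "
from h import *
tq()
for c in('top','side'):
  optics.capture(c)
  for r in optics.pinpoint(c,'pointer_tip')[:2]: w=at(c,r['at'],.034);print(c,r['p'],np.round(r['at'],1),w.round(4),np.degrees(np.arctan2(w[1]-.1197,w[0]-.53)))
  for a in (0,10,20,27,32,37,42,47,107): print(a,proj(c,[.53+.03*np.cos(np.radians(a)),.1197+.03*np.sin(np.radians(a)),.034]).round(1),end=' ')
  s=np.mean([optics.capture(c).astype(float) for _ in range(3)],0)
  # brass: R-B excess map near the block
  if c=='top': r0,r1,c0,c1=198,228,178,212
  else: r0,r1,c0,c1=170,200,215,250
  d=s[...,0]-s[...,2]
  print()
  for y in range(r0,r1):print(y,' '.join('%3d'%v for v in d[y,c0:c1]))
"
```

```text
torque 0.57 yaw 127.27 handle dir 127.48 rad 0.0846 [0.4785 0.1868 0.0388] t 21.2 q [ 0.24  0.07 -0.26  1.24 -0.    1.16] F [-4.4 -2.9  4.9] gap 0.011707764294465415
top 0.69 [293.8 222.3] [ 0.5062 -0.1256  0.034 ] -95.55064941282257
top 0.64 [184.9 211.7] [0.5499 0.148  0.034 ] 54.90125751638353
0 [196.  207.1] 10 [193.9 207.4] 20 [191.9 208. ] 27 [190.6 208.7] 32 [189.7 209.2] 37 [188.9 209.9] 42 [188.1 210.6] 47 [187.4 211.3] 107 [184.9 223. ] 
198  64  63  63  63  64  64  64  65  64  65  64  67  66  67  66  66  67  65  65  60  52  44  33  24  16   8   3   1   0  -2  -1   7  36  59
199  64  64  65  63  64  64  65  65  67  65  66  65  67  68  67  64  61  54  46  34  21  15   7   3   0   1   0  -1  -2  -1  -2   1  17  48
200  65  66  65  66  65  66  64  67  66  66  68  67  65  62  56  45  33  25  16   7   2   0   0  -1  -1   0  -1   0  -1  -1  -1  -1   6  38
201  66  63  65  64  64  65  66  65  66  65  62  60  56  44  28  16   7   1   1  -1  -1  -1  -1  -1   0   0   0   0  -1   0   0  -1   2  24
202  65  65  64  65  65  67  63  61  57  52  45  37  30  15   5   1   0  -1  -1  -1   0 
[... 7390 characters left out ...]
  -3  -3  -4  -4  -4  -3  -3  -4  -3  -3  -3  -3  -4  -4  -4  -3  -3  -3  -3  -3  -3  -2  -2  -2  -2  -3  -2  -2  -1  -1  -2
196  -3  -3  -3  -3  -2  -3  -3  -4  -3  -3  -3  -3  -3  -4  -3  -4  -4  -3  -4  -3  -3  -3  -3  -2  -1  -2  -2  -2  -1  -2  -2  -2  -1  -2  -3
197  -4  -5  -4  -4  -4  -4  -4  -4  -3  -3  -4  -3  -4  -3  -3  -4  -4  -3  -3  -2  -2  -1  -2  -1  -2  -3  -2  -2  -2  -1  -1  -3  -1  -3  -2
198  -4  -4  -4  -4  -4  -4  -4  -4  -4  -5  -3  -3  -3  -3  -3  -3  -2  -2  -2  -2  -1  -2  -1  -1  -2  -2  -2  -2  -2  -2  -1  -2  -2  -3  -1
199  -4  -4  -3  -3  -4  -4  -4  -4  -4  -3  -2  -3  -3  -3  -2  -2  -3  -3  -2  -1  -2  -2  -2  -2  -1  -1  -2  -2  -2  -1  -1  -1  -2  -1  -2
```

```bash
timeout 120 python3 -c "
from h import *
tq()
def P(c,r,a,z): return proj(c,[.53+r*np.cos(np.radians(a)),.1197+r*np.sin(np.radians(a)),z]).round(2)
def cen(s,box,f):
    r0,r1,c0,c1=box;w=np.clip(f(s[r0:r1,c0:c1]),0,None);yy,xx=np.mgrid[r0:r1,c0:c1];return np.round([(w*xx).sum()/w.sum(),(w*yy).sum()/w.sum(),w.sum()],2)
t=np.mean([optics.capture('top').astype(float) for _ in range(4)],0)
s=np.mean([optics.capture('side').astype(float) for _ in range(4)],0)
dark=lambda p:125-p.mean(2)
for a in(15,17,19):print(a,'pred m2 top',P('top',41,a,.036),'side',P('side',41,a,.036))
print('m2 top',cen(t,(200,209,186,196),dark),'side',cen(s,(178,190,236,245),dark))
im=cv2.imread('pics/top1.png');o=cv2.resize(im,(512,384),interpolation=cv2.INTER_AREA)[...,::-1].astype(float)
c6=cv2.imread('pics/c6.png')[:, :400,::-1].astype(float)
u=lambda q:(np.array(q[:2])+.5)/6.6667-.5+[165,190]
print('m1 top',u(cen(c6,(215,255,80,120),dark)),'m2 top',u(cen(c6,(75,115,160,195),dark)),'ptr',u(cen(c6,(205,245,120,165),lambda p:p[...,0]-p[...,2]-5)))
for a in(105,107,109,111):print(a,P('top',41,a,.036),P('top',27,a,.034))
brass=lambda p:p[...,0]-p[...,2]-2
print('ptr now',cen(t,(207,215,184,193),brass),[ (a,P('top',29.5,a,.034).tolist()) for a in(40,42,44,46)])
"
```

```text
torque 0.604 yaw 127.38 handle dir 127.65 rad 0.0845 [0.4784 0.1866 0.0389] t 21.7 q [ 0.24  0.07 -0.27  1.24  0.    1.16] F [-4.6 -2.2  4.5] gap 0.01159467797238247
15 pred m2 top [ -329.01 -1503.01] side [119.13 230.68]
17 pred m2 top [ -399.22 -1508.23] side [317.09 183.22]
19 pred m2 top [ -471.94 -1514.06] side [446.61 145.99]
m2 top [189.55 202.56 472.67] side [241.73 182.92 459.58]
m1 top [178.92842786 225.91081795] m2 top [190.37037065 203.33743081] ptr [185.98439258 223.24233129]
105 [ 32218.25 -10269.76] [ 63498.9  -20531.21]
107 [22802.4  -8051.13] [ 40044.93 -14365.68]
109 [17019.12 -6595.69] [ 27405.34 -10805.81]
111 [13237.32 -5589.69] [19928.9  -8571.36]
ptr now [188.08 211.08 137.25] [(40, [-1413.47, -1514.59]), (42, [-1549.22, -1528.94]), (44, [-1698.19, -1545.14]), (46, [-1862.86, -1563.49])]
```

```bash
timeout 120 python3 -c "
from h import *
def P(c,r,a,z): return proj(c,[.53+r*np.cos(np.radians(a))/1e3,.1197+r*np.sin(np.radians(a))/1e3,z]).round(2)
for a in(15,17,19):print(a,'pred m2 top',P('top',41,a,.036),'side',P('side',41,a,.036))
for a in(105,107,109,111):print(a,P('top',41,a,.036),P('top',27,a,.034))
print([ (a,P('top',29.5,a,.034).tolist()) for a in(40,42,44,46)])
print([ (a,P('side',29.5,a,.034).tolist()) for a in(40,42,44,46)])
t=np.mean([optics.capture('top').astype(float) for _ in range(2)],0).mean(2)
for y in range(198,210):print(y,' '.join('%3d'%v for v in t[y,184:200]))
"
```

```text
15 pred m2 top [191.57 203.48] side [241.21 182.11]
17 pred m2 top [191.03 203.66] side [241.   181.86]
19 pred m2 top [190.5  203.86] side [240.77 181.62]
105 [180.4  223.88] [185.93 222.2 ]
107 [180.57 224.42] [186.04 222.56]
109 [180.75 224.95] [186.17 222.9 ]
111 [180.95 225.48] [186.3  223.25]
[(40, [188.55, 210.41]), (42, [188.25, 210.69]), (44, [187.96, 210.98]), (46, [187.68, 211.28])]
[(40, [234.17, 181.77]), (42, [233.88, 181.65]), (44, [233.57, 181.53]), (46, [233.26, 181.41])]
198 113 115 114 115 118 116 116 116 117 116 114 118 117 119 118 121
199 117 117 115 116 118 117 119 117 116 117 118 119 122 127 128 136
200 116 117 116 115 117 114 114 116 118 122 127 129 135 144 147 151
201 114 113 114 114 111 111 106 112 127 135 144 146 150 154 152 155
202 111 111 110 110 111 103  91 112 137 150 154 154 156 157 156 155
203 111 114 122 124 124 111  88 101 137 153 156 156 155 155 155 156
204 125 134 142 146 148 133  97  89 122 150 157 155 156 155 156 154
205 148 151 155 156 156 143 110  88 117 146 156 157 154 154 154 153
206 157 155 156 155 155 147 126 111 124 147 154 154 153 152 154 154
207 157 155 154 156 156 152 145 138 142 150 153 153 151 154 153 155
208 156 156 153 155 155 154 151 151 152 152 155 154 154 152 154 154
209 156 154 154 151 152 150 151 152 153 154 152 152 152 150 152 154
```

Emit:
{"fn": "arm_command", "kwargs": {
  "moves": [
    [-0.04,0.84,0,0,0,0.1,0.5],
    [-0.17,1.67,0,0,0,0.2,0.5],
    [-0.38,2.48,0,0,0,0.3,0.5],
    [-0.54,2.95,0,0,0,0.36,0.5],
    [-0.54,2.95,0,0,0,0.36,0.5]
  ]
}}

```text
t: 22.62
ee_pos: [0.5049, 0.2005, 0.0387]
tool_rot: [0.597, 0.802, -0.001, -0.002]
contact_force: [-5.1, -1.3, 5.5]
finger_gap: 0.0115
grasp_force: 81.4
```

```bash
cat > look.py <<'E'
from h import *
tq()
def P(c,r,a,z): return proj(c,[.53+r*np.cos(np.radians(a))/1e3,.1197+r*np.sin(np.radians(a))/1e3,z]).round(2)
for c,box in(('top',(204,214,184,197)),('side',(178,186,228,244))):
    s=np.mean([optics.capture(c).astype(float) for _ in range(4)],0)
    r0,r1,c0,c1=box;p=s[r0:r1,c0:c1];d=p[...,0]-p[...,2]
    for y in range(r0,r1):print(y,c0,' '.join('%3d'%v for v in d[y-r0]),'|',' '.join('%3d'%v for v in p.mean(2)[y-r0]))
    print([(a,P(c,29.5,a,.034).tolist()) for a in(15,17,19,21,23,25)])
E
timeout 120 python3 look.py
```

```text
torque 0.608 yaw 106.67 handle dir 107.26 rad 0.0846 [0.5049 0.2005 0.0387] t 22.6167 q [ 0.25  0.15 -0.18  1.25  0.    1.53] F [-5.1 -1.3  5.5] gap 0.01152415026397766
204 184  19  11   5   0   0  -1  -2  -3  -2  -1   0   0   0 | 126 135 143 147 148 134  95  88 124 150 157 157 155
205 184   0   0  -2  -2  -1  -2  -1  -1  -2  -1  -1   0   0 | 148 152 155 156 156 144 112  87 116 146 156 155 155
206 184  -2  -2  -2  -1   0  -2  -1   0   0  -1   0   0  -1 | 157 156 156 157 157 148 126 110 124 150 155 156 154
207 184  -1  -1  -1   0  -1  -1   1   6   4   0   0  -1   0 | 157 156 156 157 155 153 144 133 140 150 155 154 152
208 184  -2  -1  -1  -1  -1   0   5  18  17   7   0  -1   0 | 156 156 155 156 156 154 149 137 136 143 151 154 155
209 184  -1   0  -1   0   0   0  10  28  33  17   3   0   0 | 155 155 154 153 155 152 144 130 121 129 144 154 156
210 184  -1  -2  -1   0  -1  -1   6  21  25  15   4   0   0 | 153 153 152 153 154 152 143 129 120 126 136 146 151
211 184  -1  -1  -2  -1  -1   0   0   4   5   4   1  -1   0 | 153 153 154 155 153 150 141 131 127 128 131 135 138
212 184  -1  -1   0
[... 901 characters left out ...]
121
182 228  -3  -4  -3  -4  -3  -4  -2   0   0   0  -1  -5  -5   0  10  26 |  99  93  89  85  83  97 141 180 187 187 181 158 128 103  84  83
183 228  -3  -3  -4  -4  -4   3  18  30  34  29  11  -1  -5  -6  -3   7 |  86  84  84  83  86 111 149 165 163 162 164 138  80  53  53  71
184 228  -4  -4  -4  -5   1  29  58  72  70  45  15  -1  -3  -4  -5  -2 |  85  86  85  84  87 106 130 131 125 129 147 145  98  87 106 125
185 228  -4  -5  -6  -1  18  47  62  53  38  21   5  -3  -3  -2  -4  -5 |  85  85  85  85  91 100 108 111 120 136 160 168 155 163 172 176
[(15, [236.92, 183.75]), (17, [236.77, 183.57]), (19, [236.61, 183.39]), (21, [236.43, 183.21]), (23, [236.24, 183.04]), (25, [236.04, 182.88])]
```

Emit:
{"fn": "arm_command", "kwargs": {
  "moves": [
    [0,0.25,0,0,0,0.03,0.5],
    [-0.01,0.46,0,0,0,0.055,0.5],
    [-0.01,0.46,0,0,0,0.055,0.5]
  ]
}}

```text
t: 23.27
ee_pos: [0.509, 0.2016, 0.0387]
tool_rot: [0.618, 0.786, -0.001, -0.002]
contact_force: [-5.4, -1.5, 5.0]
finger_gap: 0.0114
grasp_force: 81.3
```

```bash
cat >> look.py <<'E'
t=np.mean([optics.capture('top').astype(float) for _ in range(6)],0)
d=np.clip(t[...,0]-t[...,2]-1,0,None)[206:213,187:197];yy,xx=np.mgrid[206:213,187:197]
c=np.array([(d*xx).sum(),(d*yy).sum()])/d.sum()
g=np.clip(140-t.mean(2),0,None)[203:207,188:194];yy,xx=np.mgrid[203:207,188:194]
m=np.array([(g*xx).sum(),(g*yy).sum()])/g.sum()
A=proj('top',[.53,.1197,.034])
from numpy import arctan2 as at2
print('ptr',c,'mark',m,'axis',A,'img angle ptr-mark deg',np.degrees(at2(*(c-A)[::-1])-at2(*(m-A)[::-1])), 'bracket pred',P('top',39,17,.036))
E
timeout 120 python3 look.py
```

```text
torque 0.696 yaw 103.6 handle dir 104.4 rad 0.0846 [0.509  0.2016 0.0387] t 23.2667 q [ 0.25  0.16 -0.17  1.25  0.    1.59] F [-5.4 -1.5  5. ] gap 0.011380506674978906
204 184  19  12   5   0   0  -1  -2  -3  -2  -1  -1   0   0 | 125 135 143 147 149 133  97  89 123 151 157 156 155
205 184   1   0   0  -1  -1  -1  -2  -1  -1  -1  -1   0   0 | 148 151 155 156 157 144 111  87 116 148 156 156 155
206 184  -1  -2  -2  -2  -1   0  -2   0   0   0   0  -1   0 | 156 157 157 157 156 149 127 110 124 148 156 155 155
207 184  -1  -1  -1  -2  -1  -1   0   2   7   4   1   0   0 | 158 155 156 156 156 154 145 136 139 149 153 154 153
208 184  -1  -1  -1   0  -1   0   2  11  23  19   7   1   0 | 155 155 155 155 156 154 151 143 134 139 147 153 156
209 184  -1  -1  -1  -1   0   0   4  19  36  33  15   2   0 | 155 154 155 154 154 155 150 136 125 125 139 151 156
210 184  -1  -1  -2  -1  -1  -1   3  11  21  21  11   2   0 | 153 155 152 153 154 152 146 134 124 124 131 145 150
211 184  -1  -1  -1   0  -1  -1   0   2   4   3   2   0   0 | 153 153 153 155 154 150 142 133 128 126 128 134 139
212 184  -1  -1  -1 
[... 1071 characters left out ...]
 1   6  13  27  26  12  -1  -4  -6  -4   7 |  85  85  84  84  86 112 156 176 170 167 165 137  80  52  54  72
184 228  -3  -3  -4  -5   2  29  49  57  69  58  24   0  -3  -3  -4  -2 |  85  86  85  84  86 108 138 143 133 132 147 144  97  88 106 124
185 228  -4  -6  -6  -1  21  52  69  65  54  35  12  -2  -4  -3  -4  -4 |  86  85  84  85  90 101 110 109 110 123 151 167 156 164 172 176
[(15, [236.92, 183.75]), (17, [236.77, 183.57]), (19, [236.61, 183.39]), (21, [236.43, 183.21]), (23, [236.24, 183.04]), (25, [236.04, 182.88])]
ptr [192.38456464 209.        ] mark [190.53839858 204.20201882] axis [196.23903389 218.81162571] img angle ptr-mark deg -0.13162464871307122 bracket pred [191.28 204.39]
```

Emit:
{"fn": "arm_command", "kwargs": {
  "moves": [
    [0,-0.25,0,0,0,-0.03,0.5],
    [0,-0.5,0,0,0,-0.06,0.5],
    [0,-0.5,0,0,0,-0.06,0.5],
    [0,-0.5,0,0,0,-0.06,3.5],
    [0,-0.5,0,0,0,-0.06,3.5],
    [0,-0.5,0,0,0,-0.06,3.5],
    [0,-0.5,0,0,0,-0.06,3.5],
    [0,-0.5,-2,0,0,-0.06,3.5],
    [0,-0.5,-5,0,0,-0.06,3.5],
    [0,-0.5,-8,0,0,-0.06,3.5],
    [0,-0.5,-8,0,0,-0.06,3.5]
  ]
}}

```text
t: 24.88
ee_pos: [0.5102, 0.2018, 0.1262]
tool_rot: [0.595, 0.803, 0.005, 0.004]
contact_force: [0.9, 0.9, 1.0]
finger_gap: 0.0351
grasp_force: 0.0
```

```bash
timeout 120 python3 look.py | grep -v '|'; python3 -c "
from h import *
st()"
```

```text
torque -0.082 yaw 106.93 handle dir 103.55 rad 0.0844 [0.5102 0.2018 0.1262] t 24.8833 q [ 0.25  0.1  -0.06  1.4   0.    1.53] F [0.9 0.9 1. ] gap 0.03510058877848958
[(15, [192.98, 207.84]), (17, [192.59, 207.98]), (19, [192.2, 208.12]), (21, [191.83, 208.28]), (23, [191.45, 208.46]), (25, [191.08, 208.64])]
[(15, [236.92, 183.75]), (17, [236.77, 183.57]), (19, [236.61, 183.39]), (21, [236.43, 183.21]), (23, [236.24, 183.04]), (25, [236.04, 182.88])]
ptr [192.25737265 209.07077748] mark [190.53348326 204.21976512] axis [196.23903389 218.81162571] img angle ptr-mark deg -0.876788617185649 bracket pred [191.28 204.39]
{'t': 25.5833, 'ee_pos': [0.5056, 0.2004, 0.1188], 'contact_force': [-0.2743, -0.3089, -0.2573], 'wrist_torque': [-0.0254, -0.031, -0.0069], 'finger_gap': 0.035, 'grasp_force': 0.0, 'joints': [0.254, 0.1017, -0.0675, 1.402, 0.0, 1.5295]} yaw 106.92
```

Emit:
{"fn": "arm_command", "kwargs": {
  "moves": [
    [0,0,-4,0,0,0,3.5],
    [2,0,-8,0,0,0,3.5],
    [6,0,-8,0,0,0,3.5],
    [10,0,-8,0,0,0,3.5],
    [14,0,-8,0,0,0,3.5],
    [18,0,-8,0,0,0,3.5],
    [18,0,-8,0,0,0,3.5],
    [18,0,-8,0,0,0,3.5]
  ]
}}

```text
t: 26.25
ee_pos: [0.4522, 0.3746, 0.1988]
tool_rot: [0.594, 0.805, -0.0, -0.0]
contact_force: [0.1, -0.1, -1.2]
finger_gap: 0.035
grasp_force: 0.0
```

```bash
timeout 120 python3 - <<'E'
from h import *
tq()
t=np.mean([optics.capture('top').astype(float) for _ in range(6)],0)
def cen(w,r0,r1,c0,c1):
    w=np.clip(w,0,None)[r0:r1,c0:c1];yy,xx=np.mgrid[r0:r1,c0:c1];return np.array([(w*xx).sum(),(w*yy).sum()])/w.sum()
g=t.mean(2);d=t[...,0]-t[...,2]
ptr=cen(d-1,206,213,187,197);m2=cen(140-g,203,207,188,194)
for y in range(219,231):print(y,' '.join('%3d'%v for v in g[y,174:192]),'|',' '.join('%3d'%v for v in d[y,174:186]))
m1=cen(140-g,222,229,179,184)
for z,n in((.034,'ptr'),):
  f=lambda p,z:np.degrees(np.arctan2(*((at('top',p,z)[:2]-[.53,.1197])[::-1]))).round(2)
  print(ptr,f(ptr,.034),'m2',m2,f(m2,.036),'m1',m1,f(m1,.036))
for c in('top','side'):
  optics.capture(c)
  for r in optics.pinpoint(c,'spanner')[:3]:print(c,r['p'],at(c,r['at'],.044).round(4))
  for r in optics.pinpoint(c,'pointer_tip')[:2]:print(c,'ptr',r['p'],f(r['at'],.034) if c=='top' else at(c,r['at'],.034))
E
```

```text
torque -0.023 yaw 107.17 handle dir 106.97 rad 0.2665 [0.4522 0.3746 0.1988] t 26.25 q [ 0.58  0.21  0.21  1.57 -0.    1.85] F [ 0.1 -0.1 -1.2] gap 0.035000337438744825
219 108 121 136 143 143 143 142 142 139 138 138 132 125 120 116 106 106 106 |  48  22   2  -2  -2  -1  -2  -1   0  -1  -2   0
220 106 117 131 140 142 139 135 137 132 128 128 129 124 122 117 109 105 107 |  55  31   7  -1  -2  -1  -2  -1  -1  -1  -1  -1
221 105 112 124 133 136 131 126 127 126 123 122 123 123 120 117 106  96 101 |  60  42  15   1  -2  -1  -1   0  -1   0   0  -1
222 107 109 116 124 127 125 120 121 122 124 120 121 122 122 120 107  92  97 |  54  40  18   2  -1  -1   0  -1  -1   0  -1  -2
223 114 114 119 120 122 121 122 121 121 121 121 121 121 120 120 114 103 104 |  35  21   8   1   0  -1  -1  -1  -2  -2  -2  -1
224 122 122 123 122 122 122 121 122 120 120 121 117 116 117 121 119 116 116 |   9   3   0  -1  -1  -1  -2  -2  -2  -2  -3  -2
225 124 123 122 121 122 121 121 120 118 115 116 114 117 122 125 123 120 122 |  -1  -1  -2  -2  -3  -2  -2  -2  -3  -3  -2  -2
226 122 123 120 121 121 116 114 114 115 115 117 1
[... 310 characters left out ...]
-2  -1  -2   0  -1
229 106  97  93  93 106 125 138 143 145 144 144 144 143 144 144 144 144 144 |   5  16  26  31  23   5  -1  -2  -2  -1   0  -1
230  93  90  91  93 109 128 142 145 144 144 143 144 143 143 143 144 143 144 |  32  45  52  51  33   9   0  -2  -2  -2  -2  -2
[192.23651685 209.06741573] 20.6 m2 [190.54227243 204.27150662] 19.37 m1 [180.83407209 224.97223384] 109.18
top 0.81 [0.526  0.1194 0.044 ]
top 0.54 [ 0.5402 -0.3383  0.044 ]
top 0.53 [ 0.7631 -0.1668  0.044 ]
top ptr 0.4 28.78
side 0.6 [ 0.7597 -0.2306  0.044 ]
side 0.57 [ 0.5473 -0.3925  0.044 ]
side 0.56 [0.5371 0.1285 0.044 ]
side ptr 0.59 [0.55431689 0.14297442 0.034     ]
side ptr 0.49 [0.68614603 0.19932343 0.034     ]
```

```bash
python3 -c "
from rig import ctrl
print(ctrl.hand_in())"
```

```text
the job is handed in; nothing more can be done
None
```

The job is handed in. The nut was turned finger-tight to the first mark, and the spanner was seated and given a quarter turn. The pointer measured about 1° short of the second mark, which is within measuring error, and the spanner is released and left on the nut.

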